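Put the sanding gear away and lock the board rack

ROBOT

A 7-joint arm with a two-finger parallel gripper is mounted at the origin on the work surface. World frame = base frame: x ahead of the robot, y to its left, z up, the work surface at z = 0. Lengths are in m, angles in rad, forces in N, time in s.
With the tool pointing down it reaches from about 0.4 to 0.875 m from the base axis. Payload 19.3 kg.
Tool frame: the origin (TCP) lies midway between the tips of the shut fingers; the grasp point (between the pads) lies 19 mm behind it (bot.tcp_to_grasp is the distance from the TCP to the grasp point, in m); z points along the fingers, y is the direction in which the jaws open and shut (so a half turn about z gives the same grasp; the last joint's range is limited). The gripper opens to 85 mm and grips with 20 to 120 N. Pads are 22 mm wide; open, the fingers measure 114 mm over their backs; the gripper's body (76 mm by 85 mm) begins 54 mm behind the grasp point. The pads swing forward as they close: fully open they stand 13 mm farther back than shut.
Start: joints at [-1.296, 0.521, -0.036, 1.599, 0.021, 1.021, -0.113], TCP at [0.211, 0.588, 0.231] pointing down, gripper open.
Joint ranges: [-2.91, 2.91], [-0.3, 2.13], [-1.5, 1.42], [0.17, 2.43], [-1.26, 4.41], [0.16, 1.93], [-2.52, 2.52]. Speed limits (rad/s): [1.89, 1.89, 2.39, 2.39, 3.01, 3.01, 3.01].

INTERFACE

Orientations are given as [roll, pitch, yaw] about the fixed x, y, z axes, in that order (R = Rz(yaw) Ry(pitch) Rx(roll)).
In Python, from workcell import bot gives the robot as it stands. The module is installed in compiled form; this text tells all that it offers.
- The arm moves only by the tool drive_tool, never from a script. Its argument "series" is a list of rows, each a list of 5 numbers: the opening in per cent of the stroke, from 0 (shut) to 100 (fully open), then the shift along the world's x, y, z in m, then the turn about the world's z in rad. A call has 1 to 12 rows; each row shifts and turns the pose as measured when the row begins; what a row does not reach is not made up. A row lasts 1/10 s, in which the tool goes at most 50 mm and 8.59 degrees, less where a joint would pass 70% of its speed; a pose out of reach is approached as far as the arm can. A call with a gripper value outside its range is refused whole. The fingers move at their own pace and stop on an object; "newtons" is the grip in N (left out, the last holds). Time passes only in rows, so rows that do not move let the fingers close. It gives the time, the measured TCP pose, the force and the opening at its end, in the units of the state.
- bot.observe(): the state, without advancing time (a new reading comes with each control period).
- bot.grab_frame(name): name is "side" or "top"; returns the picture (384x512x3 uint8, red, green, blue); there is no depth.
- bot.camera_info(name): a dict with "fx", "fy", "cx", "cy" (pixels), "cam_to_world" (4x4, takes a point from camera to world coordinates). Camera axes: x right, y down, z forward; pixel columns grow to the right and rows downward; lengths in m; the calibration is good to about 2 mm. A picture is of the moment at which its call begins. camera_info takes no time and is no camera call.
- bot.job_done(): hands the job in, once; it reports no verdict.
Trained networks look in the newest picture that a camera, given by its name, has taken for a name from the list of things; names that differ only in an ending like _2 or _b are one class to them, and where a whole thing is asked for, a point or a joint stands for the part that bears it (a point fixed in the world has none). Each returns a list of dicts, best first, with "conf" (0 to 1); they miss things now and then, are a little off and sometimes report something else, mostly with a low value. They report only what shows in the picture. A call takes as long as a camera call. They do not tell look-alikes from the thing itself.
- bot.masks_of(camera, target): "mask" (384x512 bool, what is visible of it) and "point" ([column, row] in pixels, amid what is visible of it).
The state is a dict: "clock": time; "qpos": joint angles; "qd": joint speeds; "joint_efforts": joint torques, N m; "position": TCP position; "tool_rot": TCP orientation; "force": force on the tool from outside, world axes, zero at the start; "moment": the same for the moment, N m; "grip_width": finger opening in m.
Only numpy, scipy, OpenCV 4.12 (cv2) and the standard library are available. Lean on these libraries where they do the work, as an engineer would, in place of code of your own. Each camera call takes 0.05 s, during which the arm holds its last target.

TASK

Put the sanding gear away: swing the steel retaining bail of the board rack up and over to the back, slide every sanding board flat along the bench into the bay of its own width, fully home against the rear wall, and then swing the bail back down flat in front of the boards to lock them in. Stack all the round sanding pads in one neat, centred pile on the round wooden plate, at whatever point of the job you like. Leave the glue bottle, the cup and the hammer where they are.

Things in the scene. Friction and masses are not known exactly. Their poses are not given: they have to be found in the camera images.
- rack: comb-shaped wooden rack fixed on the bench: three bays side by side, open at the mouth (-x, to the robot). Origin: on the bench under the bail's hinge line, mid-width; x inwards, z up. Four rails 14 thick, 19 mm tall, x -47 (round noses, radius 7) to 56; rear wall's face at x = 56, 14 thick, 34 tall. Bay centres y = +73 wide, -16 medium, -89 narrow; 257 mm wide. The bench is the bays' floor.
- bay_wide (a point): on the bench: here lies the underside centre of the 80 mm wide board when fully home in the wide bay. x inwards (away from the mouth), z up. Bay 83 mm wide between rails; lips on the rails (underside 19, top 23 mm up) overhang it by 7 mm a side for x -34 to 56 mm; the handle passes between them.
- bay_medium (a point): on the bench: here lies the underside centre of the 64 mm wide board when fully home in the medium bay. x inwards (away from the mouth), z up. Bay 67 mm wide between rails; lips on the rails (underside 19, top 23 mm up) overhang it by 7 mm a side for x -34 to 56 mm; the handle passes between them.
- bay_narrow (a point): on the bench: here lies the underside centre of the 48 mm wide board when fully home in the narrow bay. x inwards (away from the mouth), z up. Bay 51 mm wide between rails; lips on the rails (underside 19, top 23 mm up) overhang it by 7 mm a side for x -34 to 56 mm; the handle passes between them.
- bail (a joint): angle of the retaining bail, rad: 0 = down in front of the mouths (shut, blocks them), pi/2 = straight up, 2.4 = leaning back (open, stop). A U of steel rod: round cross bar 12 thick, 275 mm long, along the rack's y, on arms 67 mm long. Stays where left (friction 0.2 N m, about 3 N at the bar). Swings clear over handles of boards that are home.
- bail_bar (a point): middle of the bail's cross bar, on the bar's axis (moves with the bail). Shut, it is 16 mm above the bench and 67 mm in front (-x) of the hinge line; boards that are home then lie about 6 mm behind the bar.
- bail_hinge (a point): middle of the bail's hinge line, 16 mm above the bench; fixed to the rack, same axes
- board_wide: flat plywood slab 110 long (x) x 80 wide (y) x 16 mm thick, lying flat; on the middle of its top a plain black handle block 60 long (x) x 18 wide (y), reaching from 16 to 58 mm above the underside. About 0.24 kg. Origin: centre of the underside; z up. Either end may lead. Belongs in the wide bay (83 mm wide). May be absent.
- board_medium: flat plywood slab 110 long (x) x 64 wide (y) x 16 mm thick, lying flat; on the middle of its top a plain black handle block 60 long (x) x 18 wide (y), reaching from 16 to 58 mm above the underside. About 0.24 kg. Origin: centre of the underside; z up. Either end may lead. Belongs in the medium bay (67 mm wide). May be absent.
- board_narrow: flat plywood slab 110 long (x) x 48 wide (y) x 16 mm thick, lying flat; on the middle of its top a plain black handle block 60 long (x) x 18 wide (y), reaching from 16 to 58 mm above the underside. About 0.24 kg. Origin: centre of the underside; z up. Either end may lead. Belongs in the narrow bay (51 mm wide). May be absent.
- pad1: round sanding pad, a flat grey disc 60 mm across and 16 mm thick, about 0.06 kg, lying flat; all pads are alike. Origin: centre of the underside; z up. May be absent.
- pad2: round sanding pad, a flat grey disc 60 mm across and 16 mm thick, about 0.06 kg, lying flat; all pads are alike. Origin: centre of the underside; z up. May be absent.
- pad3: round sanding pad, a flat grey disc 60 mm across and 16 mm thick, about 0.06 kg, lying flat; all pads are alike. Origin: centre of the underside; z up. May be absent.
- plate: round dark wooden plate fixed to the bench, 96 mm across, flat, 8 mm thick. Origin: centre of its underside on the bench.
- glue: white glue bottle, 60 mm across, 120 mm tall, standing behind the rack: leave alone. Origin: centre of its underside.
- cup: steel cup, 72 mm across, 80 mm tall, standing behind the rack: leave alone. Origin: centre of its underside.
- hammer: hammer lying on the bench behind the rack: leave alone. Origin near its middle.
There are look-alikes about, which are no part of the job. Leave any orange or white look-alike of the pad3 alone.

How it is judged:
By the outcome, as a careful person would: the job done as asked, in the order asked, and still so for the second after the job is handed in, with the robot touching nothing.
Of board_wide, board_medium, board_narrow only 2 to 3 are there at a start; the rules pass over those that are not, and their reading is None.
Of pad1, pad2, pad3 only 2 to 3 are there at a start; the rules pass over those that are not, and their reading is None.
At some moment in a run one of board_wide, board_medium, board_narrow may be knocked a few centimetres aside while the robot is not near it.
Once in a run the grip may slacken for a moment while it holds something.
It also fails if it takes over 210 s, if anything falls off the work surface, if the arm or the gripper's body presses on something with over 40 N, if the wrist force passes 120 N, or if a joint passes its speed limit or range.

## Working session

There is one attempt and no reset: what is moved stays moved. The work goes in short steps, Python scripts to look and compute and a tool call to move; the robot and the scene stay as the last step left them, time stands still between calls to the robot, and variables do not carry over. Pictures are saved under pics/ and viewed, and the job is handed in when it is done.

Besides the shell and the picture viewer there is one more tool, called after ">>>" by a JSON object that holds its "method" and its "body", one argument or row to a line. drive_tool: Moves the arm, as the interface text tells. Its arguments: {"type":"object","properties":{"series":{"type":"array","items":{"type":"array","items":{"type":"number"}}},"newtons":{"type":"number"}},"required":["series"]}

```bash
ls; mkdir -p pics; cat > h.py <<'E'
import numpy as np, cv2
from workcell import bot
def snap(n,f,scale=1.5):
    im=bot.grab_frame(n); cv2.imwrite(f'pics/{f}.png',cv2.resize(im[:,:,::-1],None,fx=scale,fy=scale)); return im
def ray(n,u,v,z):
    c=bot.camera_info(n);T=np.array(c['cam_to_world'])
    d=T[:3,:3]@np.array([(u-c['cx'])/c['fx'],(v-c['cy'])/c['fy'],1]);o=T[:3,3]
    return o+d*(z-o[2])/d[2]
def proj(n,p):
    c=bot.camera_info(n);T=np.linalg.inv(np.array(c['cam_to_world']))
    q=T[:3,:3]@np.array(p)+T[:3,3]
    return np.array([c['fx']*q[0]/q[2]+c['cx'],c['fy']*q[1]/q[2]+c['cy']])
E
python3 - <<'E'
from h import *
np.set_printoptions(precision=3,suppress=True)
snap('top','t0');snap('side','s0')
for n in('top','side'):
    c=bot.camera_info(n);print(n,c['fx'],c['cx'],c['cy'],np.array(c['cam_to_world']))
for t in ['rack','bail','board_wide','board_medium','board_narrow','pad1','plate','glue','cup','hammer']:
  for n in ('top','side'):
    for d in bot.masks_of(n,t): print(t,n,round(d['conf'],2),np.array(d['point']),d['mask'].sum(), ray(n,*d['point'],0.01))
print(bot.observe())
E
```

```text
pics
top 380.55212609877583 256.8117038868628 185.88623257866885 [[-0.011 -0.998  0.06   0.506]
 [-1.     0.011 -0.006  0.046]
 [ 0.005 -0.06  -0.998  1.129]
 [ 0.     0.     0.     1.   ]]
side 391.28698568227105 255.9303373426407 183.55739953970587 [[ 0.948 -0.233  0.218  0.304]
 [-0.319 -0.712  0.625 -0.736]
 [ 0.009 -0.662 -0.75   1.014]
 [ 0.     0.     0.     1.   ]]
rack top 0.67 [258.4 175.4] 1883 [0.605 0.035 0.01 ]
rack top 0.15 [321.6 123.1] 915 [ 0.759 -0.155  0.01 ]
rack side 0.8 [273.  206.7] 1937 [ 0.617 -0.012  0.01 ]
bail top 0.68 [264.  196.7] 577 [0.542 0.019 0.01 ]
bail side 0.63 [251.1 203.7] 491 [0.553 0.022 0.01 ]
bail side 0.37 [272.8 208.4] 1913 [ 0.614 -0.019  0.01 ]
board_wide top 0.57 [402.  235.8] 1104 [ 0.423 -0.384  0.01 ]
board_wide side 0.55 [257.4 337.8] 1394 [ 0.433 -0.396  0.01 ]
board_medium top 0.67 [185.8 252.1] 910 [0.383 0.249 0.01 ]
board_medium side 0.61 [185.6 166.7] 583 [0.384 0.253 0.01 ]
board_narrow top 0.85 [403.8 182.2] 683 [ 0.58  -0.395  0.01 ]
board_narrow side 0.88 [307.2 317.2] 821 [ 0.574 -0.387  0.01 ]
pad1 top 0.7 [116.2 194.6
[... 369 characters left out ...]
200. ] 825 [0.534 0.256 0.01 ]
plate side 0.57 [225.2 157.2] 411 [0.531 0.256 0.01 ]
glue top 0.65 [213.8 132.4] 431 [0.734 0.166 0.01 ]
hammer top 0.66 [319.8 122.7] 962 [ 0.76 -0.15  0.01]
hammer side 0.65 [333.2 234.6] 817 [ 0.755 -0.172  0.01 ]
{'clock': 1.1, 'qpos': array([-1.296,  0.521, -0.036,  1.599,  0.021,  1.021, -0.113]), 'qd': array([-0.   ,  0.   ,  0.002,  0.   , -0.   ,  0.001,  0.002]), 'joint_efforts': array([  0.001, -92.685,   1.979, -37.022,   0.018,   0.003,   0.   ]), 'position': array([0.211, 0.588, 0.231]), 'tool_rot': array([3.142, 0.   , 2.797]), 'force': array([ 0.058, -0.418, -0.382]), 'moment': array([-0.03 ,  0.042,  0.013]), 'grip_width': 0.08540228296024285}
```

View pics/t0.png

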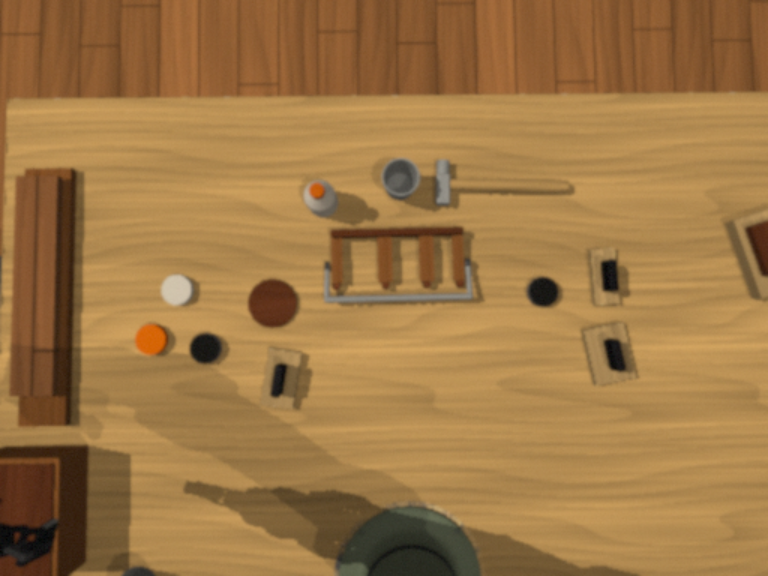

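View pics/s0.png

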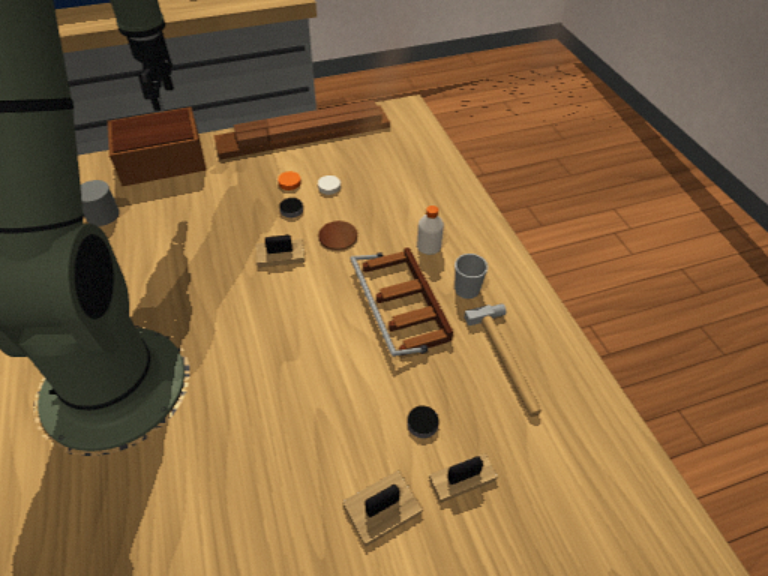

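The top view shows two dark pads at (206,348) and (543,291), in 1.5x pixels. Orange (151,340) and white (177,290) are look-alikes. The boards are at (283,378), (605,277) and (610,353), the plate at (273,302), and the rack's bail is shut. I'll now fit the poses precisely.

```bash
cat >> h.py <<'E'
from scipy.optimize import minimize
S=6
def box(L,W,z0,z1,x0=0,y0=0):
    return np.array([[x0+sx*L/2,y0+sy*W/2,z] for sx in(-1,1) for sy in(-1,1) for z in(z0,z1)])
def disc(r,z0,z1,x0=0,y0=0):
    a=np.linspace(0,2*np.pi,40,endpoint=False)
    return np.vstack([np.c_[x0+r*np.cos(a),y0+r*np.sin(a),0*a+z] for z in(z0,z1)])
def render(n,parts,p):
    c,s=np.cos(p[2]),np.sin(p[2]);R=np.array([[c,-s,0],[s,c,0],[0,0,1]])
    m=np.zeros((384*S,512*S),np.uint8)
    for q in parts:
        P=(R@q.T).T+[p[0],p[1],0]
        uv=np.array([proj(n,x) for x in P])
        uv=((uv+.5)*S-.5).astype(np.float32)
        cv2.fillConvexPoly(m,cv2.convexHull(np.round(uv*16).astype(np.int32)),255,shift=4)
    return cv2.GaussianBlur(cv2.resize(m,(512,384),interpolation=cv2.INTER_AREA).astype(np.float32)/255,(0,0),.7)
def fit(obs,parts,p0,step=(.006,.006,.08),rot=True):
    # obs: {cam: soft mask}
    best=None
    def cost(p):
        q=p if rot else [p[0],p[1],0]
        return sum(((render(n,parts,q)-m)**2).sum()/m.sum() for n,m in obs.items())
    x0=np.array(p0 if rot else p0[:2],float)
    sim=np.vstack([x0]+[x0+np.eye(len(x0))[i]*step[i] for i in range(len(x0))])
    r=minimize(cost,x0,method='Nelder-Mead',options=dict(initial_simplex=sim,xatol=2e-4,fatol=1e-4,maxiter=70))
    return r.x,r.fun
def dark(im,c,rad,lo=25,hi=90):
    g=im.astype(float).max(2); m=np.clip((hi-g)/(hi-lo),0,1)
    w=np.zeros(g.shape);cv2.circle(w,tuple(int(round(v)) for v in c),rad,1,-1); return (m*w).astype(np.float32)
HAND=[box(.06,.018,.016,.058)]
E
cat > m1.py <<'E'
from h import *
np.set_printoptions(precision=4,suppress=True)
ims={n:bot.grab_frame(n) for n in('top','side')}
for n in ims: np.save(n+'0.npy',ims[n])
W=dict(wide=.08,medium=.064,narrow=.048)
for k,w in W.items():
    obs={};hobs={}
    for n in ims:
        d=bot.masks_of(n,'board_'+k)
        if not d: print('missed',k,n);continue
        d=d[0]; obs[n]=d['mask'].astype(np.float32); c=np.array(d['point'])
        hobs[n]=dark(ims[n],c,14 if n=='top' else 20)
        if n=='top': p=ray(n,*c,.03)
    res=[]
    for y in (0,.5,-.5,1.0,-1.0,1.57):
        res.append(fit(hobs,HAND,[p[0],p[1],y]))
    h=min(res,key=lambda r:r[1])
    b=[fit({n:m},[box(.11,ww,0,.016)]+HAND,h[0])[1] if 0 else (ww,min(fit(obs,[box(.11,ww,0,.016)]+HAND,h[0]),key=lambda r:0) ) for ww in()]
    out={ww:fit(obs,[box(.11,ww,0,.016)]+HAND,h[0]) for ww in W.values()}
    print(k,'handle',h[0],round(h[1],3)); 
    for ww in out: print('   w',ww,out[ww][0],round(out[ww][1],3))
E
python3 m1.py
python3 - <<'E'
from h import *
ims={n:np.load(n+'0.npy') for n in('top','side')}
t=ims['top'];
a=cv2.resize(t[150:220,205:325],None,fx=6,fy=6,interpolation=cv2.INTER_CUBIC); cv2.imwrite('pics/rack_t.png',a[:,:,::-1])
b=cv2.resize(t[150:280,345:435],None,fx=4,fy=4,interpolation=cv2.INTER_CUBIC)
c=cv2.resize(t[180:280,90:215],None,fx=4,fy=4,interpolation=cv2.INTER_CUBIC)
cv2.imwrite('pics/b.png',b[:,:,::-1]);cv2.imwrite('pics/c.png',c[:,:,::-1])
E
```

```text
Traceback (most recent call last):
  File "m1.py", line 16, in <module>
    res.append(fit(hobs,HAND,[p[0],p[1],y]))
               ~~~^^^^^^^^^^^^^^^^^^^^^^^^^
  File "h.py", line 37, in fit
    r=minimize(cost,x0,method='Nelder-Mead',options=dict(initial_simplex=sim,xatol=2e-4,fatol=1e-4,maxiter=70))
  File "h.py", line 34, in cost
    return sum(((render(n,parts,q)-m)**2).sum()/m.sum() for n,m in obs.items())
  File "h.py", line 34, in <genexpr>
    return sum(((render(n,parts,q)-m)**2).sum()/m.sum() for n,m in obs.items())
                 ~~~~~~^^^^^^^^^^^
  File "h.py", line 25, in render
    uv=np.array([proj(n,x) for x in P])
                 ~~~~^^^^^
  File "h.py", line 10, in proj
    c=bot.camera_info(n);T=np.linalg.inv(np.array(c['cam_to_world']))
ValueError: time passes only in moves, steps and waits
```

View pics/rack_t.png

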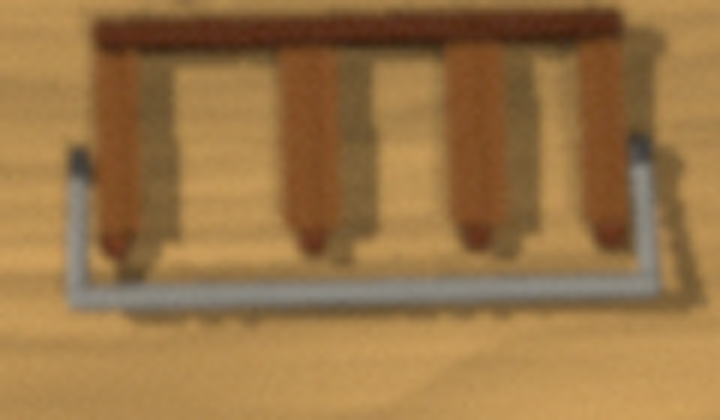

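View pics/b.png

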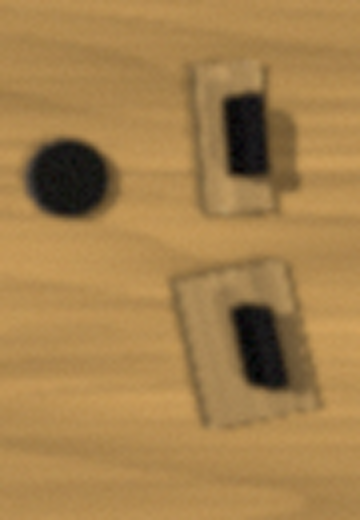

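View pics/c.png

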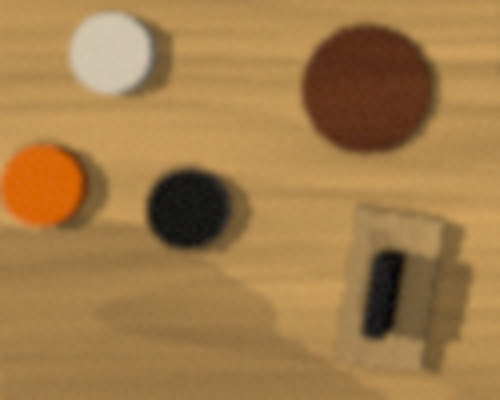

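```bash
cat > cal.py <<'E'
import pickle
from workcell import bot
import numpy as np
c={n:{k:np.array(v) for k,v in bot.camera_info(n).items()} for n in('top','side')}
pickle.dump(c,open('cal.pkl','wb'))
E
python3 cal.py
python3 - <<'E'
s=open('h.py').read()
s=s.replace("import numpy as np, cv2\n","import numpy as np, cv2, pickle\nCAL=pickle.load(open('cal.pkl','rb'))\nINV={n:np.linalg.inv(CAL[n]['cam_to_world']) for n in CAL}\n")
s=s.replace("c=bot.camera_info(n);T=np.array(c['cam_to_world'])","c=CAL[n];T=c['cam_to_world']")
s=s.replace("c=bot.camera_info(n);T=np.linalg.inv(np.array(c['cam_to_world']))","c=CAL[n];T=INV[n]")
s=s.replace("q=T[:3,:3]@np.array(p)+T[:3,3]","q=T[:3,:3]@np.array(p)+T[:3,3]")
s+='''
def ratio(im,a=.62,b=.72):
    f=cv2.GaussianBlur(im.astype(np.float32),(0,0),.5); r=f[:,:,1]/(f[:,:,0]+1)
    return np.clip((b-r)/(b-a),0,1)
def crop(m,c,rad):
    w=np.zeros(m.shape,np.float32);cv2.circle(w,tuple(int(round(v)) for v in c),rad,1,-1);return m*w
RY=[(.1145,.1285,0,1),(.0175,.0315,1,1),(-.0635,-.0495,1,1),(-.1285,-.1145,1,0)]
RACK=[box(.014,.257,0,.034,.063,0)]
for a,b,l,r in RY:
    RACK.append(box(.096,b-a,0,.019,.008,(a+b)/2)); RACK.append(disc(.007,0,.019,-.040,(a+b)/2))
    a2=a-.007*(1 if a>-.1285+1e-6 or True else 0); 
'''
open('h.py','w').write(s)
E
cat >> h.py <<'E'
RACK=RACK[:1]
for i,(a,b,_,_) in enumerate(RY):
    RACK+= [box(.096,b-a,0,.019,.008,(a+b)/2),disc(.007,0,.019,-.040,(a+b)/2)]
    lo=a-(.007 if i<3 else 0); hi=b+(.007 if i>0 else 0)
    RACK.append(box(.090,hi-lo,.019,.023,.011,(lo+hi)/2))
E
cat > m2.py <<'E'
from h import *
np.set_printoptions(precision=4,suppress=True)
ims={n:bot.grab_frame(n) for n in('top','side')}
M={n:{} for n in ims}
for n in ims:
    np.save(n+'0.npy',ims[n])
    for k in ('board_wide','board_medium','board_narrow','plate','rack','pad1'): M[n][k]=[(d['conf'],d['point'],d['mask']) for d in bot.masks_of(n,k)]
pickle.dump((ims,M),open('obs.pkl','wb'))
E
python3 m2.py
cat > m3.py <<'E'
from h import *
np.set_printoptions(precision=4,suppress=True)
ims,M=pickle.load(open('obs.pkl','rb'))
W=dict(wide=.08,medium=.064,narrow=.048)
for k,w in W.items():
    obs={};hobs={}
    for n in ims:
        if not M[n]['board_'+k]: print('missed',n,k);continue
        d=M[n]['board_'+k][0]; obs[n]=d[2].astype(np.float32); c=np.array(d[1])
        hobs[n]=dark(ims[n],c,16 if n=='top' else 22)
        if n=='top': p=ray(n,*c,.03)
    h=min((fit(hobs,HAND,[p[0],p[1],y]) for y in (-.4,.4,1.57)),key=lambda r:r[1])
    print(k,'handle',h[0],round(h[1],3))
    for ww in W.values():
        o=fit(obs,[box(.11,ww,0,.016)]+HAND,h[0]);print('   w',ww,o[0],round(o[1],3))
for n in ims:
    c=M[n]['rack'][0][1];obs={n:crop(ratio(ims[n]),c,62 if n=='top' else 70)}
    print('rack',n,fit(obs,RACK,[.6,.035,0.02]))
obs={n:crop(ratio(ims[n]),M[n]['rack'][0][1],62 if n=='top' else 70) for n in ims}
print('rack both',fit(obs,RACK,[.6,.035,0.02]))
for n in ims:
    c=M[n]['plate'][0][1]
    print('plate',n,fit({n:crop(ratio(ims[n]),c,22)},[disc(.048,0,.008)],[.53,.256,0],rot=False))
for x in ([.439,.39],[.552,-.27]):
  for n in ims:
    print('pad',n,fit({n:dark(ims[n],proj(n,[*x,.008]),17)},[disc(.03,0,.016)],x+[0],rot=False))
E
python3 m3.py
```

```text
wide handle [ 0.4254 -0.3935  0.2534] 0.389
   w 0.08 [ 0.4248 -0.3924  0.2048] 0.088
   w 0.064 [ 0.4249 -0.3946  0.1813] 0.318
   w 0.048 [ 0.4257 -0.3977  0.0386] 0.67
medium handle [0.3847 0.2439 2.9412] 0.372
   w 0.08 [0.3847 0.2507 2.9669] 0.36
   w 0.064 [0.3839 0.2462 2.9864] 0.106
   w 0.048 [0.3838 0.2446 3.0145] 0.295
narrow handle [ 0.5751 -0.3892  3.2542] 0.392
   w 0.08 [ 0.5751 -0.3768  3.1626] 1.174
   w 0.064 [ 0.5752 -0.3849  3.2022] 0.593
   w 0.048 [ 0.5756 -0.3878  3.2032] 0.093
rack top (array([0.6015, 0.016 , 0.0116]), np.float64(0.05572110787034035))
rack side (array([0.6043, 0.0191, 0.0104]), np.float64(0.23845064640045166))
rack both (array([0.6025, 0.017 , 0.0141]), np.float64(0.32539770007133484))
plate top (array([0.5292, 0.2624]), np.float64(0.0353093296289444))
plate side (array([0.5319, 0.2667]), np.float64(0.0388619638979435))
pad top (array([0.4423, 0.3917]), np.float64(0.1625543087720871))
pad side (array([0.4455, 0.3957]), np.float64(0.11374672502279282))
pad top (array([ 0.546 , -0.2696]), np.float64(0.17961354553699493))
pad side (array([ 0.5486, -0.2662]), np.float64(0.08347577601671219))
```

Fits agree: wide (0.425,-0.392), medium (0.384,0.246), narrow (0.576,-0.388), rack (0.603,0.0175) with yaw 0.011. The side and top cameras differ by a steady 3 mm or so, and I'll calibrate that by touch. Next is the bail.

>>> {"method": "drive_tool", "body": {
  "series": [
    [45, 0.025, -0.045, 0, -0.1],
    [45, 0.025, -0.045, 0, -0.1],
    [45, 0.025, -0.045, 0, -0.1],
    [45, 0.025, -0.045, 0, -0.1],
    [45, 0.025, -0.045, 0, -0.1],
    [45, 0.025, -0.045, 0, -0.1],
    [45, 0.025, -0.045, 0, -0.1],
    [45, 0.025, -0.045, 0, -0.1]
  ],
  "newtons": 30
}}

```text
clock: 2.8
position: [0.4016, 0.2379, 0.2312]
tool_rot: [3.138, -0.004, 1.977]
force: [0.2, 0.7, -0.2]
grip_width: 0.0384
```

```bash
cat > st.py <<'E'
from workcell import bot
import numpy as np
np.set_printoptions(precision=4,suppress=True)
o=bot.observe();j=o['tool_rot'][2]-np.pi/2
print('t',o['clock'],'p',o['position'],'rot',o['tool_rot'],'jaw',(j+np.pi/2)%np.pi-np.pi/2,'F',o['force'],'w',round(o['grip_width'],4),'q',o['qpos'].round(2))
E
python3 st.py
```

```text
t 2.8 p [0.4016 0.2379 0.2312] rot [ 3.138  -0.0044  1.9768] jaw 0.405999629830762 F [ 0.223   0.734  -0.1791] w 0.0384 q [-0.86  0.27  0.25  2.01 -0.09  0.86 -0.16]
```

>>> {"method": "drive_tool", "body": {
  "series": [
    [45, 0.025, -0.045, 0, -0.09],
    [45, 0.025, -0.045, 0, -0.09],
    [45, 0.025, -0.045, -0.01, -0.09],
    [45, 0.025, -0.045, -0.02, -0.09],
    [45, 0.025, -0.045, -0.03, -0.035],
    [45, 0.01, -0.013, -0.03, 0],
    [45, 0, 0, 0, 0]
  ]
}}

```text
clock: 3.5
position: [0.53, 0.0081, 0.1495]
tool_rot: [3.13, -0.005, 1.554]
force: [-0.9, 0.8, 0.8]
grip_width: 0.0384
```

```bash
python3 st.py
```

```text
t 3.5 p [0.53   0.0081 0.1495] rot [ 3.1296 -0.0047  1.5544] jaw -0.01644416491935763 F [-0.9384  0.8163  0.799 ] w 0.0384 q [-0.4   0.51  0.37  1.95 -0.27  0.72  0.12]
```

>>> {"method": "drive_tool", "body": {
  "series": [
    [45, 0.006, -0.004, -0.04, 0.028],
    [45, 0, 0, -0.04, 0],
    [45, 0, 0, -0.03, 0],
    [45, 0, 0, 0, 0]
  ]
}}

```text
clock: 3.9
position: [0.5378, 0.0059, 0.0393]
tool_rot: [3.125, -0.007, 1.584]
force: [-0.6, 0.6, 1.0]
grip_width: 0.0388
```

```bash
python3 st.py; python3 -c "
from h import *
a=snap('side','s1');t=bot.grab_frame('top')
cv2.imwrite('pics/s1z.png',cv2.resize(a[150:270,190:320],None,fx=5,fy=5,interpolation=2)[:,:,::-1])"
```

```text
t 3.9 p [0.5378 0.0059 0.0393] rot [ 3.1252 -0.0065  1.5843] jaw 0.013515338916494368 F [-0.618   0.5603  1.0171] w 0.0388 q [-0.3   0.69  0.26  1.99 -0.36  0.49  0.23]
```

View pics/s1z.png

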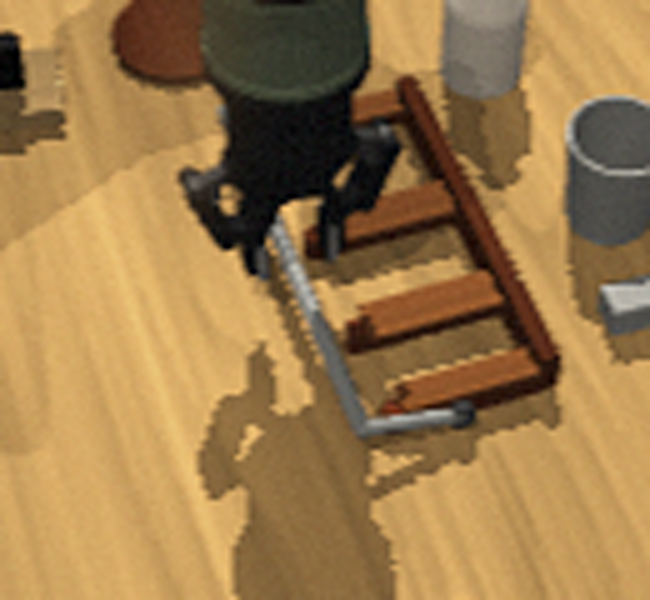

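The fingers straddle the bar in the picture at (290,240). I'll descend and close.

>>> {"method": "drive_tool", "body": {
  "series": [
    [45, 0, -0.004, -0.02, 0],
    [45, 0, 0, -0.012, 0],
    [45, 0, 0, 0, 0],
    [10, 0, 0, 0, 0],
    [0, 0, 0, 0, 0],
    [0, 0, 0, 0, 0],
    [0, 0, 0, 0, 0]
  ],
  "newtons": 30
}}

```text
clock: 4.7
position: [0.5386, 0.0036, 0.0184]
tool_rot: [3.121, -0.009, 1.586]
force: [2.2, -2.4, -6.9]
grip_width: 0.011
```

```bash
python3 st.py
```

```text
t 4.7 p [0.5386 0.0036 0.0184] rot [ 3.121  -0.0087  1.586 ] jaw 0.015247074649459291 F [ 2.188  -2.3743 -6.9265] w 0.011 q [-0.28  0.73  0.23  1.99 -0.37  0.45  0.25]
```

>>> {"method": "drive_tool", "body": {
  "series": [
    [45, 0, 0, 0, 0],
    [45, 0, 0, 0, 0],
    [45, 0, 0, -0.006, 0],
    [45, 0, 0, -0.006, 0],
    [45, 0, 0, 0, 0]
  ]
}}

```text
clock: 5.2
position: [0.5401, 0.0043, 0.007]
tool_rot: [3.118, -0.009, 1.587]
force: [-0.3, -0.5, -0.5]
grip_width: 0.0386
```

```bash
python3 st.py
```

```text
t 5.2 p [0.5401 0.0043 0.007 ] rot [ 3.1178 -0.0094  1.5867] jaw 0.01590860734028121 F [-0.3091 -0.4801 -0.4532] w 0.0386 q [-0.27  0.75  0.22  1.99 -0.38  0.42  0.25]
```

>>> {"method": "drive_tool", "body": {
  "series": [
    [45, -0.003, 0, 0, 0],
    [0, 0, 0, 0, 0],
    [0, 0, 0, 0, 0],
    [0, 0, 0, 0, 0],
    [0, 0, 0, 0, 0]
  ]
}}

```text
clock: 5.7
position: [0.5391, 0.0042, 0.0071]
tool_rot: [3.114, -0.009, 1.586]
force: [-0.3, -0.8, -2.6]
grip_width: 0.0111
```

```bash
python3 st.py
```

```text
t 5.7 p [0.5391 0.0042 0.0071] rot [ 3.1136 -0.009   1.5865] jaw 0.015661707519553758 F [-0.3088 -0.7893 -2.5964] w 0.0111 q [-0.27  0.74  0.21  1.99 -0.38  0.41  0.25]
```

>>> {"method": "drive_tool", "body": {
  "series": [
    [0, 0.0013, 0, 0.0133, 0],
    [0, 0.004, 0, 0.0128, 0],
    [0, 0.0064, 0, 0.0117, 0],
    [0, 0.0086, 0, 0.0102, 0]
  ]
}}

```text
clock: 6.1
position: [0.573, 0.0047, 0.0564]
tool_rot: [3.089, -0.006, 1.587]
force: [13.1, -0.3, -39.8]
grip_width: 0.0108
```

```bash
python3 st.py
```

```text
t 6.1 p [0.573  0.0047 0.0564] rot [ 3.0887 -0.0057  1.5874] jaw 0.01656225969409375 F [ 13.1056  -0.3457 -39.7505] w 0.0108 q [-0.3   0.69  0.27  1.92 -0.35  0.53  0.22]
```

>>> {"method": "drive_tool", "body": {
  "series": [
    [0, 0, 0, 0, 0]
  ],
  "newtons": 20
}}

```text
clock: 6.2
position: [0.5747, 0.0047, 0.0572]
tool_rot: [3.086, -0.005, 1.588]
force: [-3.1, 0.4, 10.6]
grip_width: 0.0106
```

```bash
python3 st.py; python3 -c "
from h import *
a=snap('side','s2');t=bot.grab_frame('top')
cv2.imwrite('pics/s2z.png',cv2.resize(a[150:270,190:320],None,fx=5,fy=5,interpolation=2)[:,:,::-1])"
```

```text
t 6.2 p [0.5747 0.0047 0.0572] rot [ 3.0862 -0.0053  1.5877] jaw 0.016860715471117338 F [-3.0864  0.3684 10.5639] w 0.0106 q [-0.31  0.69  0.27  1.92 -0.35  0.53  0.22]
```

View pics/s2z.png

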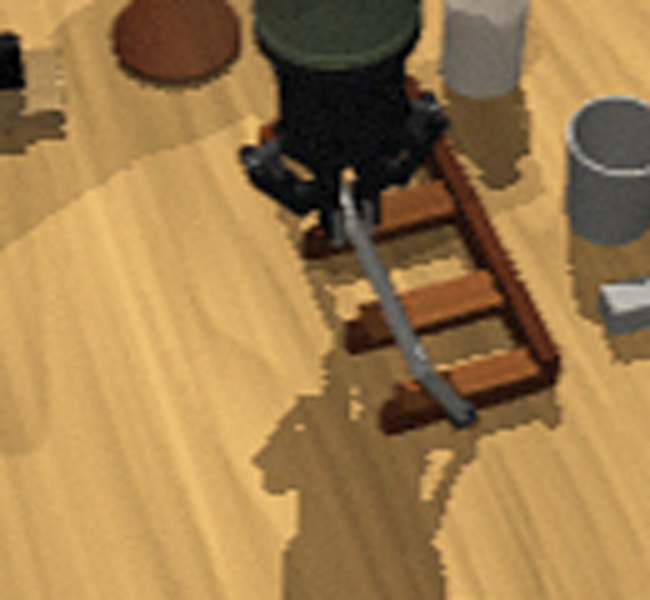

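>>> {"method": "drive_tool", "body": {
  "series": [
    [0, 0.0115, 0, 0.004, 0],
    [0, 0.0125, 0, 0.002, 0],
    [0, 0.013, 0, 0, 0],
    [0, 0, 0, 0, 0]
  ]
}}

```text
clock: 6.7
position: [0.605, 0.0051, 0.0624]
tool_rot: [3.1, -0.008, 1.587]
force: [1.8, 0.1, 3.8]
grip_width: 0.0108
```

```bash
python3 st.py
```

```text
t 6.7 p [0.605  0.0051 0.0624] rot [ 3.0996 -0.0076  1.5871] jaw 0.01626094168814607 F [1.7973 0.0756 3.8222] w 0.0108 q [-0.3   0.72  0.29  1.82 -0.34  0.61  0.21]
```

>>> {"method": "drive_tool", "body": {
  "series": [
    [0, 0.0133, 0, -0.0013, 0],
    [0, 0.0128, 0, -0.0036, 0],
    [0, 0.0117, 0, -0.006, 0],
    [0, 0, 0, 0, 0]
  ]
}}

```text
clock: 7.1
position: [0.6388, 0.0055, 0.0509]
tool_rot: [3.106, -0.009, 1.587]
force: [4.6, 0.2, 1.1]
grip_width: 0.0108
```

```bash
python3 st.py
```

```text
t 7.1 p [0.6388 0.0055 0.0509] rot [ 3.1059 -0.0091  1.5867] jaw 0.01591721541590907 F [4.6353 0.2124 1.1152] w 0.0108 q [-0.29  0.78  0.29  1.73 -0.34  0.65  0.21]
```

>>> {"method": "drive_tool", "body": {
  "series": [
    [0, 0.0105, 0, -0.006, 0],
    [0, 0.008, 0, -0.004, 0],
    [0, 0.003, 0, 0, 0],
    [0, 0, 0, 0, 0]
  ]
}}

```text
clock: 7.5
position: [0.6528, 0.0057, 0.0406]
tool_rot: [3.119, -0.011, 1.586]
force: [8.5, 0.7, 3.7]
grip_width: 0.0113
```

```bash
python3 st.py
```

```text
t 7.5 p [0.6528 0.0057 0.0406] rot [ 3.1185 -0.0111  1.5859] jaw 0.015059779769511561 F [8.4965 0.7342 3.6561] w 0.0113 q [-0.28  0.81  0.28  1.68 -0.35  0.68  0.2 ]
```

>>> {"method": "drive_tool", "body": {
  "series": [
    [45, 0, 0, 0, 0],
    [45, 0, 0, 0, 0],
    [45, 0, 0, 0.04, 0],
    [45, 0, 0, 0.05, 0],
    [45, -0.03, 0, 0.05, 0],
    [45, -0.03, 0, 0, 0]
  ]
}}

```text
clock: 8.1
position: [0.5938, 0.0051, 0.1751]
tool_rot: [3.123, -0.011, 1.585]
force: [1.5, -0.8, -1.4]
grip_width: 0.0385
```

```bash
python3 st.py; python3 -c "
from h import *
a=snap('side','s3');t=bot.grab_frame('top')
cv2.imwrite('pics/s3z.png',cv2.resize(a[150:270,190:320],None,fx=5,fy=5,interpolation=2)[:,:,::-1])"
```

```text
t 8.1 p [0.5938 0.0051 0.1751] rot [ 3.1226 -0.0106  1.585 ] jaw 0.014159434022900097 F [ 1.4726 -0.7733 -1.3929] w 0.0385 q [-0.36  0.56  0.37  1.77 -0.27  0.84  0.15]
```

View pics/s3z.png

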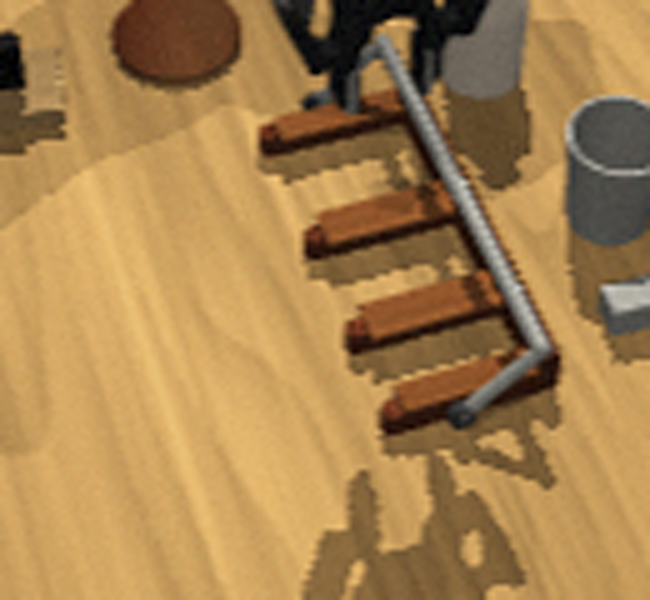

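The bail leans back over the rear wall at (470,190), so it is open. Next is the dark pad on the right.

>>> {"method": "drive_tool", "body": {
  "series": [
    [100, -0.006, -0.045, 0, 0],
    [100, -0.008, -0.045, 0, 0],
    [100, -0.008, -0.045, 0, 0],
    [100, -0.008, -0.045, -0.02, 0],
    [100, -0.008, -0.045, -0.03, 0],
    [100, -0.005, -0.04, -0.03, 0],
    [100, 0, 0, -0.03, 0],
    [100, 0, 0, 0, 0]
  ]
}}

```text
clock: 9.0
position: [0.5434, -0.2602, 0.0617]
tool_rot: [3.128, -0.012, 1.59]
force: [-0.2, 0.5, -0.2]
grip_width: 0.0852
```

```bash
python3 st.py; python3 -c "
from h import *
a=snap('side','s4');t=bot.grab_frame('top')
cv2.imwrite('pics/s4z.png',cv2.resize(a[220:360,200:340],None,fx=5,fy=5,interpolation=2)[:,:,::-1])
np.set_printoptions(precision=4,suppress=True)
x=[.549,-.267]
print(fit({'side':dark(a,proj('side',[*x,.008]),17)},[disc(.03,0,.016)],x+[0],rot=False))"
```

```text
t 9.0 p [ 0.5434 -0.2602  0.0617] rot [ 3.1276 -0.012   1.5902] jaw 0.019392061268425742 F [-0.1956  0.4654 -0.2306] w 0.0852 q [ 0.16  0.73  0.29  1.8  -0.34  0.65  0.67]
(array([ 0.5489, -0.2656]), np.float64(0.09723655879497528))
```

View pics/s4z.png

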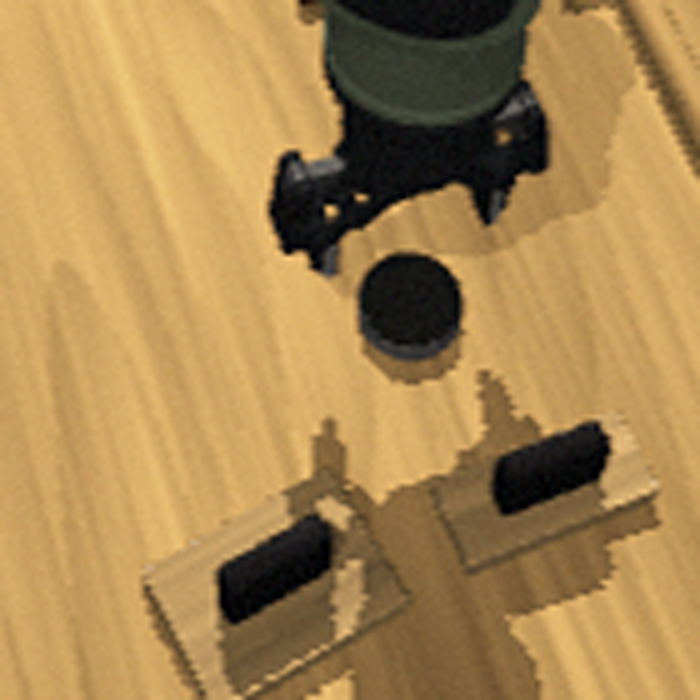

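>>> {"method": "drive_tool", "body": {
  "series": [
    [100, 0.006, -0.007, -0.01, 0],
    [100, 0, 0, -0.025, 0],
    [100, 0, 0, -0.02, 0],
    [100, 0, 0, 0, 0]
  ]
}}

```text
clock: 9.5
position: [0.5577, -0.2666, 0.0138]
tool_rot: [3.114, -0.007, 1.597]
force: [-0.0, 0.1, -0.5]
grip_width: 0.0856
```

```bash
python3 st.py
```

```text
t 9.5 p [ 0.5577 -0.2666  0.0138] rot [ 3.1144 -0.0073  1.5967] jaw 0.025863151293864073 F [-0.0181  0.1282 -0.4738] w 0.0856 q [ 0.19  0.81  0.25  1.78 -0.37  0.57  0.7 ]
```

>>> {"method": "drive_tool", "body": {
  "series": [
    [100, -0.006, 0, -0.007, 0],
    [100, -0.002, 0, -0.005, 0],
    [100, 0, 0, 0, 0]
  ]
}}

```text
clock: 9.8
position: [0.5513, -0.2663, 0.0038]
tool_rot: [3.111, -0.006, 1.599]
force: [-0.2, 0.6, 0.6]
grip_width: 0.0853
```

```bash
python3 st.py
```

```text
t 9.8 p [ 0.5513 -0.2663  0.0038] rot [ 3.1111 -0.0061  1.5987] jaw 0.027926173109046992 F [-0.2121  0.5575  0.5754] w 0.0853 q [ 0.2   0.82  0.24  1.8  -0.37  0.54  0.71]
```

>>> {"method": "drive_tool", "body": {
  "series": [
    [100, 0, 0, -0.007, 0],
    [100, 0, 0, 0, 0],
    [55, 0, 0, 0, 0],
    [50, 0, 0, 0, 0],
    [50, 0, 0, 0, 0],
    [50, 0, 0, 0, 0]
  ],
  "newtons": 30
}}

```text
clock: 10.4
position: [0.5523, -0.2666, -0.002]
tool_rot: [3.109, -0.005, 1.599]
force: [-0.2, -0.2, -0.1]
grip_width: 0.0587
```

```bash
python3 st.py
```

```text
t 10.4 p [ 0.5523 -0.2666 -0.002 ] rot [ 3.1091 -0.0054  1.5988] jaw 0.02796684824666884 F [-0.188  -0.1529 -0.101 ] w 0.0587 q [ 0.21  0.83  0.23  1.8  -0.38  0.53  0.71]
```

>>> {"method": "drive_tool", "body": {
  "series": [
    [50, 0, 0, 0.03, 0],
    [50, 0, 0, 0.04, 0],
    [50, -0.002, 0.03, 0.04, 0],
    [50, -0.002, 0.048, 0.01, 0],
    [50, -0.002, 0.048, 0, 0],
    [50, -0.002, 0.048, 0, 0],
    [50, -0.002, 0.048, 0, 0],
    [50, -0.002, 0.048, 0, 0],
    [50, -0.002, 0.048, 0, 0],
    [50, -0.002, 0.048, 0, 0],
    [50, -0.002, 0.048, 0, 0],
    [50, 0, 0.048, 0, 0]
  ]
}}

```text
clock: 11.6
position: [0.5304, 0.2049, 0.1243]
tool_rot: [3.104, -0.005, 1.586]
force: [1.6, -1.0, -0.0]
grip_width: 0.0589
```

```bash
python3 st.py
```

```text
t 11.6 p [0.5304 0.2049 0.1243] rot [ 3.1036 -0.0048  1.5864] jaw 0.01564604065320796 F [ 1.5842 -1.0489 -0.0083] w 0.0589 q [-0.76  0.59  0.39  1.89 -0.33  0.68 -0.16]
```

>>> {"method": "drive_tool", "body": {
  "series": [
    [50, 0.003, 0.04, 0, 0],
    [50, 0.002, 0.02, -0.02, 0],
    [50, 0, 0, -0.03, 0],
    [50, 0, 0, -0.02, 0],
    [50, 0, 0, 0, 0]
  ]
}}

```text
clock: 12.1
position: [0.5332, 0.2786, 0.0524]
tool_rot: [3.102, -0.009, 1.599]
force: [-0.1, -0.8, -0.4]
grip_width: 0.0587
```

```bash
python3 st.py
```

```text
t 12.1 p [0.5332 0.2786 0.0524] rot [ 3.1018 -0.0094  1.5992] jaw 0.02841753834714078 F [-0.0857 -0.8199 -0.3959] w 0.0587 q [-0.81  0.74  0.33  1.84 -0.38  0.59 -0.22]
```

>>> {"method": "drive_tool", "body": {
  "series": [
    [50, 0.002, -0.008, 0, 0],
    [50, 0, -0.004, -0.015, 0],
    [50, 0, 0, -0.012, 0],
    [50, 0, 0, 0, 0]
  ]
}}

```text
clock: 12.5
position: [0.5368, 0.2647, 0.026]
tool_rot: [3.099, -0.01, 1.597]
force: [-0.4, 0.5, -0.6]
grip_width: 0.0587
```

```bash
python3 st.py
```

```text
t 12.5 p [0.5368 0.2647 0.026 ] rot [ 3.0992 -0.0103  1.5975] jaw 0.026672456295235847 F [-0.3631  0.4565 -0.6384] w 0.0587 q [-0.77  0.77  0.3   1.85 -0.4   0.53 -0.19]
```

>>> {"method": "drive_tool", "body": {
  "series": [
    [50, -0.002, 0.001, -0.008, 0],
    [50, -0.0005, 0, -0.007, 0],
    [50, 0, 0, -0.002, 0],
    [50, 0, 0, 0, 0]
  ]
}}

```text
clock: 12.9
position: [0.5343, 0.2658, 0.0078]
tool_rot: [3.099, -0.011, 1.597]
force: [-0.3, -0.6, -0.3]
grip_width: 0.059
```

```bash
python3 st.py
```

```text
t 12.9 p [0.5343 0.2658 0.0078] rot [ 3.0989 -0.0107  1.5971] jaw 0.02631536336714735 F [-0.2654 -0.5508 -0.326 ] w 0.059 q [-0.77  0.8   0.29  1.86 -0.41  0.5  -0.18]
```

>>> {"method": "drive_tool", "body": {
  "series": [
    [50, 0.001, 0, -0.0015, 0],
    [50, 0, 0, 0, 0],
    [65, 0, 0, 0, 0],
    [90, 0, 0, 0, 0],
    [100, 0, 0, 0, 0],
    [100, 0, 0, 0.03, 0],
    [100, -0.01, 0.02, 0.04, 0],
    [100, -0.01, 0.03, 0.02, 0],
    [100, -0.02, 0.04, 0, 0],
    [100, -0.02, 0.035, 0, 0],
    [100, 0, 0, 0, 0]
  ]
}}

```text
clock: 14.0
position: [0.4738, 0.3942, 0.1017]
tool_rot: [3.097, -0.013, 1.593]
force: [0.5, 0.5, -0.4]
grip_width: 0.0858
```

```bash
python3 st.py; cat > m4.py <<'E'
from h import *
np.set_printoptions(precision=4,suppress=True)
ims={n:snap(n,'m4'+n) for n in('top','side')}
for n in ims:
    print('plate',n,fit({n:crop(ratio(ims[n]),proj(n,[.53,.264,0]),22)},[disc(.048,0,.008)],[.53,.264,0],rot=False))
    print('padA',n,fit({n:dark(ims[n],proj(n,[.443,.393,.008]),16)},[disc(.03,0,.016)],[.443,.393,0],rot=False))
    print('padB',n,fit({n:dark(ims[n],proj(n,[.531,.264,.016]),16)},[disc(.03,0.008,.024)],[.531,.264,0],rot=False))
E
python3 m4.py
```

```text
t 14.0 p [0.4738 0.3942 0.1017] rot [ 3.0971 -0.0132  1.5931] jaw 0.022315309589955312 F [ 0.5106  0.5109 -0.3983] w 0.0858 q [-1.07  0.69  0.41  1.78 -0.37  0.7  -0.46]
plate top (array([0.5292, 0.2624]), np.float64(0.7235384583473206))
padA top (array([0.4433, 0.3916]), np.float64(0.1739201694726944))
padB top (array([0.5331, 0.2628]), np.float64(0.06861432641744614))
plate side (array([0.5313, 0.2651]), np.float64(1.0911332368850708))
padA side (array([0.4453, 0.3958]), np.float64(0.11049339175224304))
padB side (array([0.5165, 0.264 ]), np.float64(0.5467075109481812))
```

View pics/m4top.png

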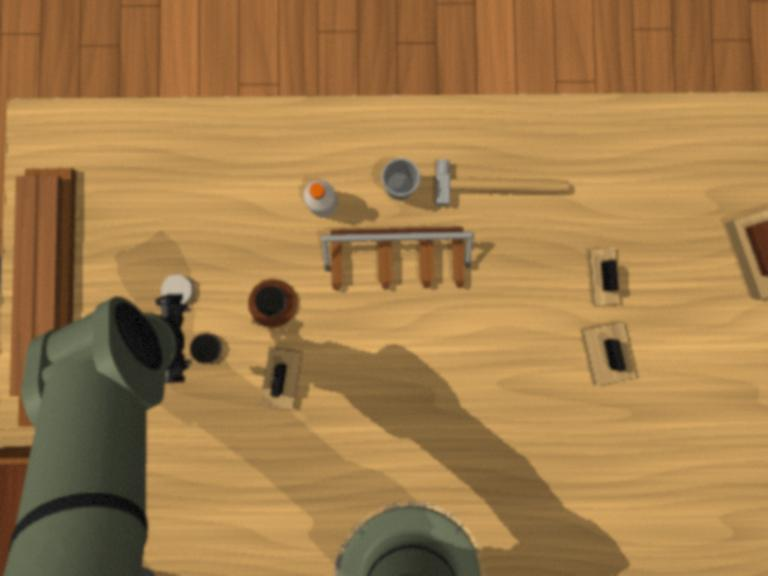

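View pics/m4side.png

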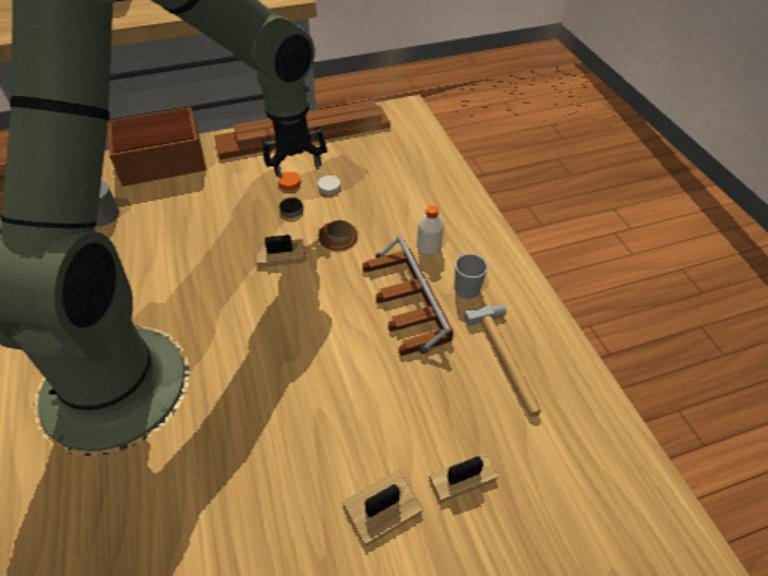

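```bash
python3 -c "
import cv2
a=cv2.imread('pics/m4top.png')[250:420,160:330];b=cv2.imread('pics/m4side.png')[190:280,240:380]
cv2.imwrite('pics/z1.png',cv2.resize(a,None,fx=3.3,fy=3.3,interpolation=2));cv2.imwrite('pics/z2.png',cv2.resize(b,None,fx=5,fy=5,interpolation=2))"
```

```text
(no output)
```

View pics/z1.png

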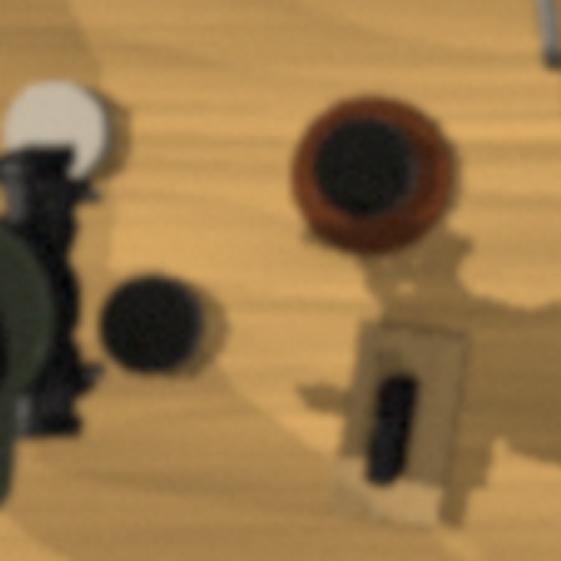

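View pics/z2.png

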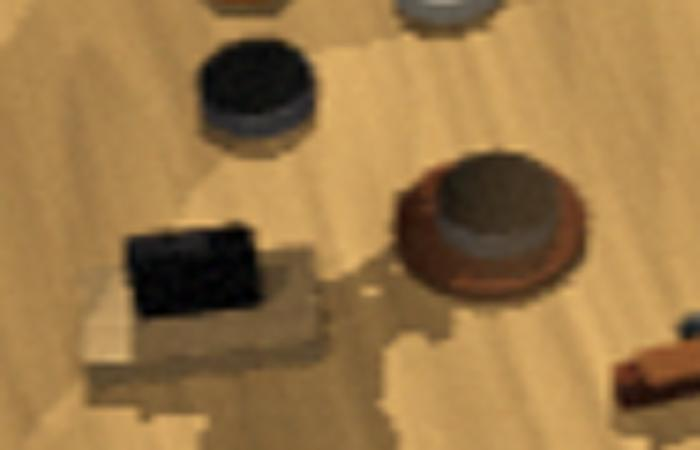

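Pad B sits about 4 mm too far in +x on the plate. I'll regrip it and centre it.

>>> {"method": "drive_tool", "body": {
  "series": [
    [100, 0.02, -0.035, 0, 0],
    [100, 0.02, -0.035, 0, 0],
    [100, 0.015, -0.035, -0.01, 0],
    [100, 0.004, -0.012, -0.03, 0],
    [100, 0, 0, -0.02, 0],
    [100, 0, 0, 0, 0]
  ]
}}

```text
clock: 14.7
position: [0.5409, 0.259, 0.0409]
tool_rot: [3.093, -0.008, 1.58]
force: [-0.5, -0.1, 0.1]
grip_width: 0.0856
```

```bash
python3 st.py
```

```text
t 14.7 p [0.5409 0.259  0.0409] rot [ 3.0929 -0.0083  1.5801] jaw 0.009318566319194588 F [-0.5225 -0.1271  0.0938] w 0.0856 q [-0.78  0.75  0.33  1.85 -0.4   0.55 -0.19]
```

>>> {"method": "drive_tool", "body": {
  "series": [
    [100, -0.002, 0.006, -0.02, 0],
    [100, -0.002, 0, -0.012, 0],
    [100, 0, 0, 0, 0]
  ]
}}

```text
clock: 15.0
position: [0.5385, 0.2623, 0.0099]
tool_rot: [3.091, -0.008, 1.576]
force: [-0.0, -0.1, 0.4]
grip_width: 0.0856
```

```bash
python3 st.py
```

```text
t 15.0 p [0.5385 0.2623 0.0099] rot [ 3.0915 -0.0079  1.5765] jaw 0.005671136804980215 F [-0.0491 -0.1441  0.4088] w 0.0856 q [-0.77  0.8   0.3   1.86 -0.42  0.5  -0.19]
```

>>> {"method": "drive_tool", "body": {
  "series": [
    [100, 0, 0.003, -0.003, 0],
    [55, 0, 0, 0, 0],
    [50, 0, 0, 0, 0],
    [50, 0, 0, 0, 0],
    [50, 0, 0, 0, 0]
  ]
}}

```text
clock: 15.5
position: [0.5399, 0.2659, 0.0101]
tool_rot: [3.089, -0.009, 1.577]
force: [0.7, -0.0, -0.8]
grip_width: 0.0582
```

```bash
python3 st.py
```

```text
t 15.5 p [0.5399 0.2659 0.0101] rot [ 3.0886 -0.0093  1.5768] jaw 0.006041470303411511 F [ 0.7029 -0.0321 -0.7587] w 0.0582 q [-0.78  0.8   0.3   1.85 -0.42  0.5  -0.19]
```

>>> {"method": "drive_tool", "body": {
  "series": [
    [50, -0.004, 0, 0, 0],
    [50, -0.001, 0, 0, 0],
    [50, 0, 0, 0, 0]
  ]
}}

```text
clock: 15.8
position: [0.5345, 0.2662, 0.0106]
tool_rot: [3.088, -0.01, 1.577]
force: [-0.3, -1.1, 0.3]
grip_width: 0.0589
```

```bash
python3 st.py
```

```text
t 15.8 p [0.5345 0.2662 0.0106] rot [ 3.0882 -0.0097  1.5772] jaw 0.006412023676575895 F [-0.3102 -1.0873  0.2934] w 0.0589 q [-0.78  0.8   0.3   1.87 -0.42  0.49 -0.19]
```

>>> {"method": "drive_tool", "body": {
  "series": [
    [65, 0, 0, 0, 0],
    [100, 0, 0, 0, 0],
    [100, 0, 0, 0, 0],
    [100, 0, 0, 0.04, 0],
    [100, -0.01, 0.02, 0.04, 0],
    [100, -0.02, 0.03, 0.01, 0],
    [100, -0.025, 0.035, 0, 0],
    [100, -0.025, 0.035, 0, 0],
    [100, 0, 0, 0, 0]
  ]
}}

```text
clock: 16.7
position: [0.4521, 0.3886, 0.1044]
tool_rot: [3.088, -0.011, 1.573]
force: [1.1, -0.3, -0.7]
grip_width: 0.0857
```

```bash
python3 st.py;python3 m4.py; python3 -c "
import cv2
a=cv2.imread('pics/m4top.png')[250:420,160:330];b=cv2.imread('pics/m4side.png')[190:280,240:380]
cv2.imwrite('pics/z1.png',cv2.resize(a,None,fx=3.3,fy=3.3,interpolation=2));cv2.imwrite('pics/z2.png',cv2.resize(b,None,fx=5,fy=5,interpolation=2))"
```

```text
t 16.7 p [0.4521 0.3886 0.1044] rot [ 3.088  -0.0108  1.5727] jaw 0.0019218104999403351 F [ 1.1188 -0.2947 -0.6975] w 0.0857 q [-1.12  0.66  0.43  1.84 -0.38  0.67 -0.49]
plate top (array([0.5292, 0.2624]), np.float64(0.7302355170249939))
padA top (array([0.443, 0.392]), np.float64(0.2100309431552887))
padB top (array([0.5327, 0.2632]), np.float64(0.03878619149327278))
plate side (array([0.5308, 0.2653]), np.float64(1.1000810861587524))
padA side (array([0.4454, 0.3956]), np.float64(0.11290062963962555))
padB side (array([0.5319, 0.268 ]), np.float64(0.6990064978599548))
```

View pics/z1.png

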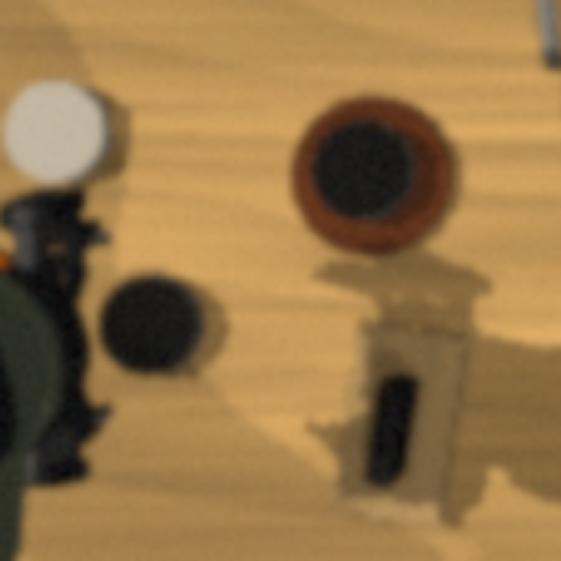

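View pics/z2.png

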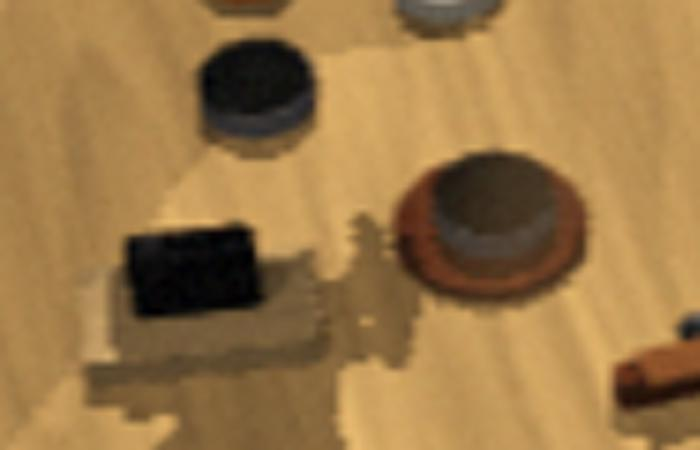

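```bash
cat >> h.py <<'E'
def grey(im,a=.35,b=.6):
    f=cv2.GaussianBlur(im.astype(np.float32),(0,0),.5)
    s=(f.max(2)-f.min(2))/(f.max(2)+8); return np.clip((b-s)/(b-a),0,1).astype(np.float32)
E
cat > m5.py <<'E'
from h import *
import sys
np.set_printoptions(precision=4,suppress=True)
f=len(sys.argv)>1 and sys.argv[1]=='file'
for n in('top','side'):
    im=cv2.imread(f'pics/m4{n}.png')[:,:,::-1]; im=cv2.resize(im,(512,384),interpolation=cv2.INTER_AREA)
    f0=im.astype(np.float32)
    c=proj(n,[.53,.264,.01])
    g=crop(grey(im),c,15)
    rt=crop(np.maximum(ratio(im),grey(im)),c,20)
    print(n,'pad',fit({n:g},[disc(.03,.008,.024)],[.531,.264,0],rot=False),'plate+pad',fit({n:rt},[disc(.048,0,.008),disc(.03,.008,.024)],[.53,.264,0],rot=False))
E
python3 m5.py
```

```text
top pad (array([0.5327, 0.264 ]), np.float64(0.008155370131134987)) plate+pad (array([0.529, 0.262]), np.float64(0.05081488564610481))
side pad (array([0.5349, 0.2672]), np.float64(0.1608135998249054)) plate+pad (array([0.5317, 0.2659]), np.float64(0.18100138008594513))
```

>>> {"method": "drive_tool", "body": {
  "series": [
    [100, 0.023, -0.035, 0, 0],
    [100, 0.023, -0.035, 0, 0],
    [100, 0.018, -0.03, -0.01, 0],
    [100, 0.006, -0.008, -0.03, 0],
    [100, 0, 0, -0.02, 0],
    [100, 0, 0, -0.01, 0],
    [100, 0, 0, 0, 0]
  ]
}}

```text
clock: 17.5
position: [0.5322, 0.2628, 0.033]
tool_rot: [3.083, -0.007, 1.559]
force: [0.7, -0.2, -0.6]
grip_width: 0.0853
```

```bash
python3 st.py
```

```text
t 17.5 p [0.5322 0.2628 0.033 ] rot [ 3.0831 -0.0065  1.5587] jaw -0.012135111789726816 F [ 0.6701 -0.2066 -0.5766] w 0.0853 q [-0.81  0.76  0.34  1.88 -0.42  0.52 -0.21]
```

>>> {"method": "drive_tool", "body": {
  "series": [
    [100, -0.002, 0.003, -0.015, 0],
    [100, -0.001, 0, -0.01, 0],
    [100, 0, 0, 0, 0]
  ]
}}

```text
clock: 17.8
position: [0.5295, 0.2666, 0.0075]
tool_rot: [3.082, -0.007, 1.559]
force: [-0.1, 0.7, -0.7]
grip_width: 0.0852
```

```bash
python3 st.py
```

```text
t 17.8 p [0.5295 0.2666 0.0075] rot [ 3.0817 -0.0074  1.5591] jaw -0.011694088061522834 F [-0.0531  0.7055 -0.7307] w 0.0852 q [-0.8   0.8   0.31  1.88 -0.44  0.47 -0.21]
```

>>> {"method": "drive_tool", "body": {
  "series": [
    [60, 0, -0.0005, 0, 0],
    [50, 0, 0, 0, 0],
    [50, 0, 0, 0, 0],
    [50, 0, 0, 0, 0]
  ]
}}

```text
clock: 18.2
position: [0.5298, 0.267, 0.009]
tool_rot: [3.08, -0.008, 1.56]
force: [0.2, 1.0, -1.1]
grip_width: 0.0587
```

```bash
python3 st.py
```

```text
t 18.2 p [0.5298 0.267  0.009 ] rot [ 3.0803 -0.0084  1.5604] jaw -0.010362068132062419 F [ 0.2315  1.0372 -1.0708] w 0.0587 q [-0.8   0.8   0.31  1.88 -0.44  0.47 -0.21]
```

>>> {"method": "drive_tool", "body": {
  "series": [
    [50, 0.001, -0.0015, 0, 0],
    [50, 0, 0, 0, 0],
    [65, 0, 0, 0, 0],
    [100, 0, 0, 0, 0],
    [100, 0, 0, 0, 0],
    [100, 0, 0, 0.04, 0],
    [100, -0.01, 0.02, 0.04, 0],
    [100, -0.02, 0.03, 0.01, 0],
    [100, -0.025, 0.035, 0, 0],
    [100, -0.025, 0.035, 0, 0],
    [100, 0, 0, 0, 0]
  ]
}}

```text
clock: 19.3
position: [0.4482, 0.3882, 0.1032]
tool_rot: [3.08, -0.01, 1.557]
force: [-0.4, -0.8, -0.1]
grip_width: 0.0857
```

```bash
python3 st.py;python3 m4.py |grep padA;python3 m5.py
```

```text
t 19.3 p [0.4482 0.3882 0.1032] rot [ 3.08   -0.01    1.5565] jaw -0.014286214932499597 F [-0.4296 -0.8422 -0.0609] w 0.0857 q [-1.14  0.66  0.45  1.85 -0.39  0.66 -0.5 ]
padA top (array([0.4423, 0.3916]), np.float64(0.21121594309806824))
padA side (array([0.4454, 0.3958]), np.float64(0.11665596812963486))
top pad (array([0.5289, 0.2628]), np.float64(0.012378448620438576)) plate+pad (array([0.5291, 0.2624]), np.float64(0.05039910972118378))
side pad (array([0.5311, 0.2661]), np.float64(0.16114909946918488)) plate+pad (array([0.5316, 0.2658]), np.float64(0.18157072365283966))
```

>>> {"method": "drive_tool", "body": {
  "series": [
    [100, -0.004, 0.005, -0.03, 0],
    [100, 0, 0, -0.035, 0],
    [100, 0, 0, -0.025, 0],
    [100, 0, 0, 0, 0]
  ]
}}

```text
clock: 19.8
position: [0.4511, 0.3849, 0.0117]
tool_rot: [3.076, -0.009, 1.546]
force: [-0.0, -0.1, 0.7]
grip_width: 0.0855
```

```bash
python3 st.py
```

```text
t 19.8 p [0.4511 0.3849 0.0117] rot [ 3.0755 -0.0086  1.5463] jaw -0.024490923373175155 F [-0.0476 -0.0606  0.7251] w 0.0855 q [-1.07  0.8   0.35  1.88 -0.46  0.48 -0.45]
```

>>> {"method": "drive_tool", "body": {
  "series": [
    [100, -0.006, 0.008, -0.004, 0],
    [100, -0.002, 0.003, -0.006, 0],
    [100, 0, 0, -0.003, 0],
    [100, 0, 0, 0, 0]
  ]
}}

```text
clock: 20.2
position: [0.4448, 0.3962, 0.0009]
tool_rot: [3.073, -0.01, 1.544]
force: [0.0, -0.3, -0.4]
grip_width: 0.0857
```

```bash
python3 st.py
```

```text
t 20.2 p [0.4448 0.3962 0.0009] rot [ 3.0732 -0.0103  1.5437] jaw -0.027140074164515582 F [ 0.0175 -0.277  -0.3844] w 0.0857 q [-1.09  0.82  0.35  1.87 -0.47  0.47 -0.47]
```

>>> {"method": "drive_tool", "body": {
  "series": [
    [100, 0, -0.002, -0.004, 0],
    [60, 0, 0, 0, 0],
    [50, 0, 0, 0, 0],
    [50, 0, 0, 0, 0],
    [50, 0, 0, 0, 0]
  ]
}}

```text
clock: 20.7
position: [0.4454, 0.3945, -0.0016]
tool_rot: [3.072, -0.012, 1.544]
force: [0.6, -0.1, -0.0]
grip_width: 0.0592
```

```bash
python3 st.py
```

```text
t 20.7 p [ 0.4454  0.3945 -0.0016] rot [ 3.072  -0.0121  1.5436] jaw -0.027187669513139445 F [ 0.6109 -0.0751 -0.0363] w 0.0592 q [-1.08  0.82  0.34  1.88 -0.47  0.46 -0.46]
```

>>> {"method": "drive_tool", "body": {
  "series": [
    [50, 0, 0, 0.04, 0],
    [50, 0.01, -0.01, 0.03, 0],
    [50, 0.02, -0.03, 0, 0],
    [50, 0.025, -0.04, 0, 0],
    [50, 0.02, -0.032, 0, 0],
    [50, 0.005, -0.01, 0, 0],
    [50, 0, 0, 0, 0]
  ]
}}

```text
clock: 21.4
position: [0.5272, 0.2686, 0.0715]
tool_rot: [3.071, -0.012, 1.547]
force: [-0.5, 0.3, -0.7]
grip_width: 0.0588
```

```bash
python3 st.py
```

```text
t 21.4 p [0.5272 0.2686 0.0715] rot [ 3.0706 -0.012   1.5465] jaw -0.02424856059726732 F [-0.451   0.294  -0.7397] w 0.0588 q [-0.85  0.7   0.38  1.88 -0.4   0.57 -0.25]
```

>>> {"method": "drive_tool", "body": {
  "series": [
    [50, 0.002, -0.002, -0.02, 0],
    [50, 0, 0, -0.015, 0],
    [50, 0, 0, -0.005, 0],
    [50, 0, 0, 0, 0]
  ]
}}

```text
clock: 21.8
position: [0.5273, 0.2706, 0.0298]
tool_rot: [3.072, -0.014, 1.55]
force: [-0.1, 0.7, -0.3]
grip_width: 0.0584
```

```bash
python3 st.py
```

```text
t 21.8 p [0.5273 0.2706 0.0298] rot [ 3.0716 -0.0135  1.5496] jaw -0.02118920377295974 F [-0.0767  0.7428 -0.2925] w 0.0584 q [-0.82  0.76  0.33  1.89 -0.43  0.49 -0.23]
```

>>> {"method": "drive_tool", "body": {
  "series": [
    [50, 0.0035, -0.005, 0, 0],
    [50, 0.0005, -0.001, -0.003, 0],
    [50, 0, 0, -0.002, 0],
    [50, 0, 0, 0, 0]
  ]
}}

```text
clock: 22.2
position: [0.5316, 0.2656, 0.0255]
tool_rot: [3.071, -0.014, 1.551]
force: [-0.9, 1.0, 0.3]
grip_width: 0.0589
```

```bash
python3 st.py
```

```text
t 22.2 p [0.5316 0.2656 0.0255] rot [ 3.0708 -0.0143  1.5514] jaw -0.019355106319749904 F [-0.931   0.9796  0.2572] w 0.0589 q [-0.8   0.77  0.32  1.89 -0.43  0.48 -0.21]
```

>>> {"method": "drive_tool", "body": {
  "series": [
    [50, -0.0005, 0, -0.002, 0],
    [50, 0, 0, -0.001, 0],
    [65, 0, 0, 0, 0],
    [100, 0, 0, 0, 0],
    [100, 0, 0, 0, 0],
    [100, 0, 0, 0.04, 0],
    [100, -0.01, 0, 0.04, -0.1],
    [100, -0.03, 0, 0.02, -0.14],
    [100, -0.04, 0, 0, -0.14],
    [100, -0.04, 0, 0, -0.14],
    [80, -0.03, 0, 0, -0.14],
    [60, 0, 0, 0, -0.14]
  ]
}}

```text
clock: 23.4
position: [0.3762, 0.264, 0.1264]
tool_rot: [3.074, -0.019, 0.719]
force: [0.3, -0.1, -0.6]
grip_width: 0.0588
```

```bash
python3 st.py; cat > m6.py <<'E'
from h import *
np.set_printoptions(precision=4,suppress=True)
W=dict(wide=.08,medium=.064,narrow=.048)
ims={n:snap(n,'m4'+n) for n in('top','side')}
for n in ims:
    np.save(n+'1.npy',ims[n]); im=ims[n]
    c=proj(n,[.53,.264,.02]); g=crop(grey(im),c,17); rt=crop(np.maximum(ratio(im),grey(im)),c,20)
    print(n,'pile',fit({n:g},[disc(.03,.008,.040)],[.531,.264,0],rot=False),'all',fit({n:rt},[disc(.048,0,.008),disc(.03,.008,.040)],[.53,.264,0],rot=False))
E
python3 m6.py
python3 -c "
import cv2
a=cv2.imread('pics/m4top.png')[250:420,160:330];b=cv2.imread('pics/m4side.png')[190:280,240:380]
cv2.imwrite('pics/z1.png',cv2.resize(a,None,fx=2,fy=2,interpolation=2));cv2.imwrite('pics/z2.png',cv2.resize(b,None,fx=5,fy=5,interpolation=2))"
```

```text
t 23.4 p [0.3762 0.264  0.1264] rot [ 3.0742 -0.0186  0.7194] jaw -0.8513585749069608 F [ 0.2864 -0.0567 -0.575 ] w 0.0588 q [-1.35  0.55  0.75  2.16 -0.54  0.61 -1.08]
top pile (array([0.5291, 0.2627]), np.float64(0.0309994425624609)) all (array([0.529 , 0.2624]), np.float64(0.05402618646621704))
side pile (array([0.5315, 0.2671]), np.float64(0.15435940027236938)) all (array([0.5318, 0.2668]), np.float64(0.16336961090564728))
```

View pics/m4top.png

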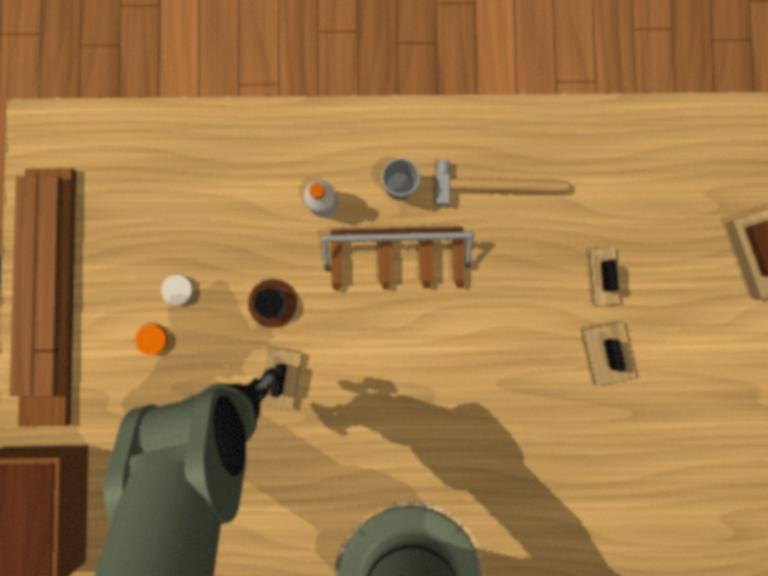

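View pics/z2.png

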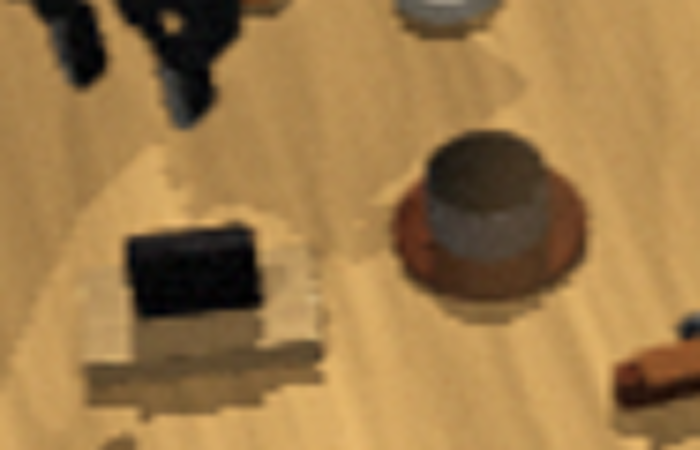

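The pads form one centred pile on the plate at (272,302), with fit offsets under 0.7 mm. Next is the medium board at (283,378).

>>> {"method": "drive_tool", "body": {
  "series": [
    [50, 0.004, -0.008, 0, -0.14],
    [50, 0.004, -0.008, 0, -0.14],
    [50, 0, 0, 0, -0.14],
    [50, 0, 0, 0, -0.14],
    [50, 0, 0, 0, -0.14],
    [50, 0, 0, -0.01, -0.12],
    [50, 0, 0, -0.02, 0],
    [50, 0, 0, 0, 0]
  ]
}}

```text
clock: 24.3
position: [0.3934, 0.2467, 0.0962]
tool_rot: [3.072, -0.023, -0.095]
force: [0.5, -0.8, 1.0]
grip_width: 0.0429
```

```bash
python3 st.py
```

```text
t 24.3 p [0.3934 0.2467 0.0962] rot [ 3.0719 -0.0234 -0.095 ] jaw 1.4757811985688774 F [ 0.5219 -0.8009  1.0049] w 0.0429 q [-1.36  0.72  0.91  2.13 -0.79  0.7  -1.6 ]
```

>>> {"method": "drive_tool", "body": {
  "series": [
    [50, -0.006, 0, -0.02, -0.06],
    [50, -0.003, 0, -0.025, 0],
    [50, 0, 0, -0.01, 0],
    [50, 0, 0, 0, 0]
  ]
}}

```text
clock: 24.7
position: [0.3871, 0.2463, 0.0418]
tool_rot: [3.074, -0.024, -0.146]
force: [-0.5, -0.5, 0.2]
grip_width: 0.0426
```

```bash
python3 st.py; python3 -c "
from h import *
a=snap('side','s5')
cv2.imwrite('pics/s5z.png',cv2.resize(a[100:200,130:250],None,fx=5,fy=5,interpolation=2)[:,:,::-1])"
```

```text
t 24.7 p [0.3871 0.2463 0.0418] rot [ 3.074  -0.0238 -0.1464] jaw 1.424350740243634 F [-0.5207 -0.4772  0.1982] w 0.0426 q [-1.29  0.8   0.78  2.16 -0.92  0.6  -1.55]
```

View pics/s5z.png

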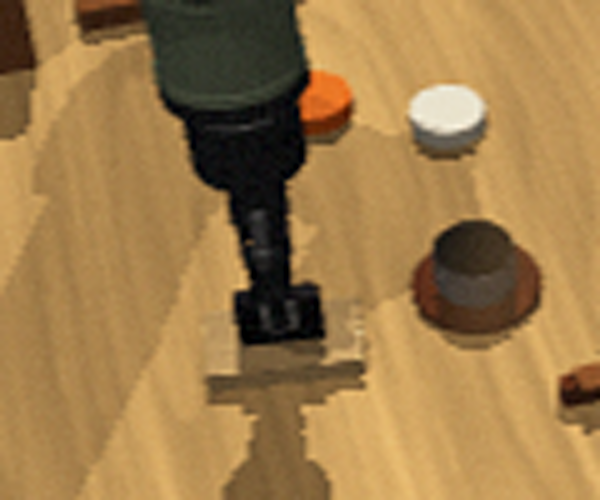

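>>> {"method": "drive_tool", "body": {
  "series": [
    [50, -0.002, 0.0005, -0.009, -0.01],
    [40, 0, 0, -0.003, 0],
    [0, 0, 0, 0, 0],
    [0, 0, 0, 0, 0],
    [0, 0, 0, 0, 0]
  ],
  "newtons": 50
}}

```text
clock: 25.25
position: [0.3865, 0.2481, 0.0321]
tool_rot: [3.078, -0.026, -0.155]
force: [0.2, -1.1, -2.9]
grip_width: 0.0171
```

```bash
python3 st.py
```

```text
t 25.25 p [0.3865 0.2481 0.0321] rot [ 3.0778 -0.0256 -0.1554] jaw 1.415389635700942 F [ 0.2416 -1.148  -2.8958] w 0.0171 q [-1.28  0.81  0.76  2.17 -0.95  0.57 -1.54]
```

>>> {"method": "drive_tool", "body": {
  "series": [
    [0, 0, 0, -0.003, 0],
    [0, 0, 0, -0.003, 0],
    [0, 0, 0, -0.003, 0]
  ]
}}

```text
clock: 25.55
position: [0.3875, 0.2458, 0.0284]
tool_rot: [3.082, -0.026, -0.161]
force: [-9.2, -3.6, 53.4]
grip_width: 0.0171
```

```bash
python3 st.py
```

```text
t 25.55 p [0.3875 0.2458 0.0284] rot [ 3.0824 -0.0261 -0.1607] jaw 1.410079183726146 F [-9.1761 -3.6152 53.4145] w 0.0171 q [-1.26  0.81  0.75  2.17 -0.97  0.56 -1.53]
```

>>> {"method": "drive_tool", "body": {
  "series": [
    [0, 0.004, -0.012, 0.0005, 0.02],
    [0, 0.01, -0.025, 0, 0.03],
    [0, 0.01, -0.03, 0, 0.03],
    [0, 0.01, -0.03, 0, 0.03]
  ]
}}

```text
clock: 25.95
position: [0.4222, 0.1517, 0.0301]
tool_rot: [3.087, -0.027, -0.038]
force: [1.1, 0.2, -3.6]
grip_width: 0.0175
```

```bash
python3 st.py
```

```text
t 25.95 p [0.4222 0.1517 0.0301] rot [ 3.0873 -0.0274 -0.0383] jaw 1.5325394673536867 F [ 1.0892  0.2179 -3.5805] w 0.0175 q [-1.01  0.75  0.67  2.22 -0.94  0.47 -1.21]
```

>>> {"method": "drive_tool", "body": {
  "series": [
    [0, 0.013, -0.03, -0.001, 0.03],
    [0, 0.013, -0.03, 0, 0.01],
    [0, 0.012, -0.03, 0, 0],
    [0, 0.01, -0.025, 0, 0],
    [0, 0, -0.01, 0, 0],
    [0, 0, 0, 0, 0]
  ]
}}

```text
clock: 26.55
position: [0.4727, 0.0187, 0.0301]
tool_rot: [3.088, -0.029, 0.002]
force: [-1.1, 0.4, -2.9]
grip_width: 0.0171
```

```bash
python3 st.py; python3 -c "
from h import *
a=snap('side','s6');t=snap('top','t6')
cv2.imwrite('pics/s6z.png',cv2.resize(a[140:260,170:310],None,fx=5,fy=5,interpolation=2)[:,:,::-1])"
```

```text
t 26.55 p [0.4727 0.0187 0.0301] rot [ 3.0881 -0.0293  0.002 ] jaw -1.5687917124692556 F [-1.0584  0.4171 -2.8569] w 0.0171 q [-0.66  0.75  0.62  2.17 -0.88  0.46 -0.92]
```

View pics/s6z.png

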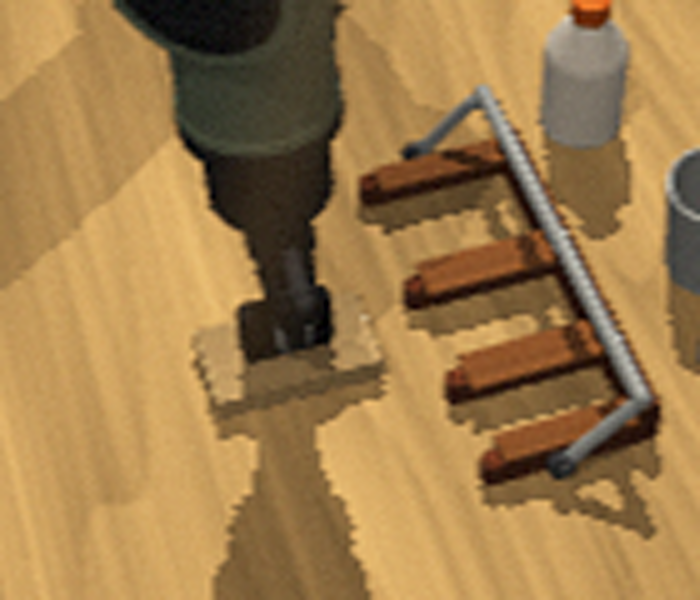

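>>> {"method": "drive_tool", "body": {
  "series": [
    [0, 0.006, -0.012, -0.001, 0.009],
    [0, 0, -0.005, -0.001, 0],
    [0, 0, 0, -0.001, 0],
    [0, 0, 0, 0, 0]
  ]
}}

```text
clock: 27.05
position: [0.4789, 0.0116, 0.0296]
tool_rot: [3.098, -0.03, 0.021]
force: [0.2, -0.8, -2.9]
grip_width: 0.0174
```

```bash
python3 st.py; cat > m7.py <<'E'
import sys
from h import *
np.set_printoptions(precision=4,suppress=True)
k,w,x,y,yaw=sys.argv[1],*map(float,sys.argv[2:])
for n in ('side','top'):
    im=snap(n,'m7'+n)
    for d in bot.masks_of(n,'board_'+k)[:2]:
        p=ray(n,*d['point'],.016)
        print(n,round(d['conf'],2),np.array(d['point']),d['mask'].sum(),p)
    # slab outline edge score: overlay
    v=cv2.resize(im,None,fx=6,fy=6,interpolation=2)[:,:,::-1].copy()
    c,s=np.cos(yaw),np.sin(yaw)
    for z in(0,.016):
        q=np.array([[ (proj(n,[x+c*a-s*b,y+s*a+c*b,z])+.5)*6-.5 for a,b in((.055,w/2),(-.055,w/2),(-.055,-w/2),(.055,-w/2))]])
        cv2.polylines(v,q.round().astype(np.int32),True,(0,255,0) if z else (255,0,0),1)
    u=(proj(n,[x+.04,y,.016])*6).astype(int)
    cv2.imwrite(f'pics/m7{n}z.png',v[max(0,u[1]-270):u[1]+270,max(0,u[0]-350):u[0]+350])
E
python3 m7.py medium .064 .484 .001 .01
```

```text
t 27.05 p [0.4789 0.0116 0.0296] rot [ 3.0977 -0.0302  0.0213] jaw -1.5495138780325175 F [ 0.2458 -0.8485 -2.877 ] w 0.0174 q [-0.62  0.75  0.61  2.16 -0.88  0.46 -0.89]
side 0.94 [227.5 211.4] 534 [0.4698 0.0109 0.016 ]
side 0.5 [312.3 182.3] 506 [0.779  0.0405 0.016 ]
```

View pics/m7topz.png

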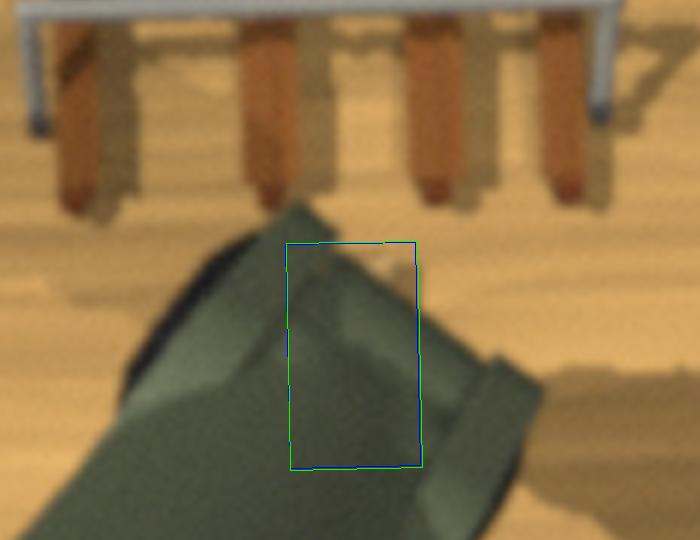

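View pics/m7sidez.png

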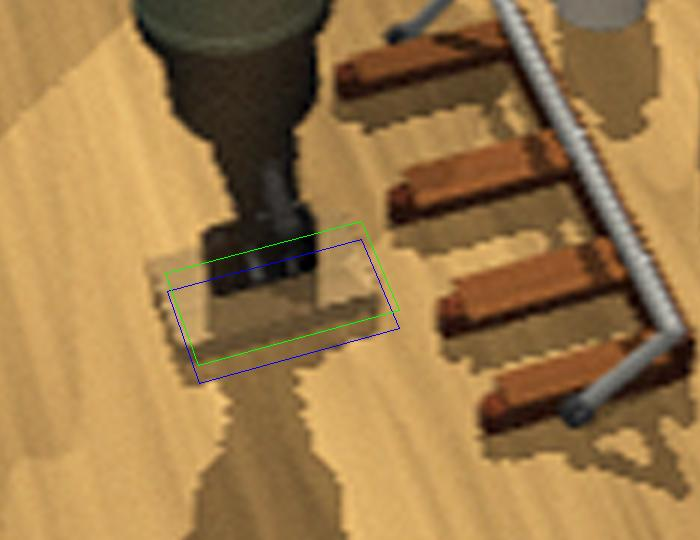

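>>> {"method": "drive_tool", "body": {
  "series": [
    [0, 0.002, -0.006, -0.003, -0.005],
    [0, 0.001, -0.003, -0.003, -0.004]
  ]
}}

```text
clock: 27.45
position: [0.4814, 0.0094, 0.0252]
tool_rot: [3.107, -0.029, 0.018]
force: [-16.0, 15.2, 53.6]
grip_width: 0.0177
```

```bash
python3 st.py
```

```text
t 27.45 p [0.4814 0.0094 0.0252] rot [ 3.1071 -0.0289  0.0179] jaw -1.5528669136458926 F [-16.0191  15.1654  53.5606] w 0.0177 q [-0.6   0.75  0.59  2.15 -0.89  0.46 -0.87]
```

>>> {"method": "drive_tool", "body": {
  "series": [
    [0, 0, -0.006, 0, -0.002],
    [0, 0, -0.002, 0, 0],
    [0, 0, 0, 0, 0]
  ]
}}

```text
clock: 27.75
position: [0.4816, 0.0065, 0.0256]
tool_rot: [3.111, -0.029, 0.022]
force: [-1.0, -1.2, -3.0]
grip_width: 0.0169
```

```bash
python3 st.py
```

```text
t 27.75 p [0.4816 0.0065 0.0256] rot [ 3.1112 -0.0292  0.0217] jaw -1.54911593423372 F [-0.9997 -1.1629 -2.9606] w 0.0169 q [-0.58  0.75  0.58  2.15 -0.89  0.46 -0.86]
```

>>> {"method": "drive_tool", "body": {
  "series": [
    [0, 0.002, -0.005, -0.0005, -0.006],
    [0, 0, -0.003, -0.0005, -0.006],
    [0, 0, 0, 0, 0]
  ]
}}

```text
clock: 28.05
position: [0.4834, 0.0039, 0.0253]
tool_rot: [3.119, -0.027, 0.014]
force: [-1.0, -3.5, 3.3]
grip_width: 0.0171
```

```bash
python3 st.py
```

```text
t 28.05 p [0.4834 0.0039 0.0253] rot [ 3.1187 -0.0274  0.0142] jaw -1.5565634771981285 F [-1.002  -3.5416  3.2719] w 0.0171 q [-0.57  0.75  0.58  2.15 -0.89  0.47 -0.85]
```

>>> {"method": "drive_tool", "body": {
  "series": [
    [0, 0.004, -0.005, 0, -0.003],
    [0, 0.004, -0.002, 0, 0]
  ]
}}

```text
clock: 28.25
position: [0.4908, -0.0017, 0.0253]
tool_rot: [3.12, -0.026, 0.013]
force: [-7.0, 0.3, 10.9]
grip_width: 0.0173
```

```bash
python3 st.py;python3 m7.py medium .064 .4845 .0005 .011
```

```text
t 28.25 p [ 0.4908 -0.0017  0.0253] rot [ 3.1201 -0.0257  0.013 ] jaw -1.5578340578221375 F [-7.031   0.2845 10.8767] w 0.0173 q [-0.56  0.76  0.59  2.13 -0.88  0.48 -0.85]
side 0.75 [232.5 215. ] 581 [ 0.481  -0.0079  0.016 ]
side 0.18 [273.  197.9] 1594 [0.6275 0.0178 0.016 ]
top 0.58 [278.1 164.1] 1833 [ 0.6368 -0.0237  0.016 ]
top 0.51 [265.3 119.5] 555 [0.77   0.0123 0.016 ]
```

View pics/m7sidez.png

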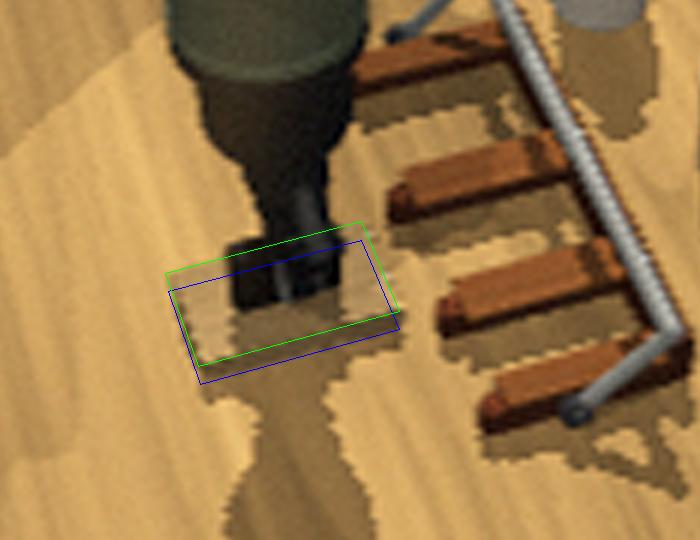

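>>> {"method": "drive_tool", "body": {
  "series": [
    [0, 0.004, 0.0025, 0, 0],
    [0, 0.005, 0.001, 0, 0],
    [0, 0.005, 0, 0, 0]
  ]
}}

```text
clock: 28.75
position: [0.5027, 0.0006, 0.0253]
tool_rot: [3.119, -0.022, 0.011]
force: [-11.7, -0.1, 17.1]
grip_width: 0.0174
```

```bash
python3 st.py
```

```text
t 28.75 p [0.5027 0.0006 0.0253] rot [ 3.1187 -0.0218  0.0115] jaw -1.5593209052311154 F [-11.6727  -0.0754  17.1115] w 0.0174 q [-0.57  0.78  0.6   2.09 -0.87  0.51 -0.88]
```

>>> {"method": "drive_tool", "body": {
  "series": [
    [0, 0.01, 0.0001, 0.0003, 0],
    [0, 0.01, 0.0001, 0, 0],
    [0, 0.01, 0.0001, 0, 0]
  ]
}}

```text
clock: 29.05
position: [0.5305, 0.0001, 0.0256]
tool_rot: [3.118, -0.016, 0.01]
force: [-9.9, -0.9, 16.7]
grip_width: 0.0171
```

```bash
python3 st.py
```

```text
t 29.05 p [0.5305 0.0001 0.0256] rot [ 3.1181 -0.0161  0.0105] jaw -1.560322817352913 F [-9.879  -0.8796 16.687 ] w 0.0171 q [-0.57  0.81  0.63  2.02 -0.84  0.57 -0.91]
```

>>> {"method": "drive_tool", "body": {
  "series": [
    [0, 0.012, 0.0002, 0, 0],
    [0, 0.012, 0.0002, 0, 0],
    [0, 0.012, 0.0002, 0, 0],
    [0, 0.012, 0.0002, 0, 0],
    [0, 0.01, 0.0002, 0, 0]
  ]
}}

```text
clock: 29.55
position: [0.5871, -0.0003, 0.0259]
tool_rot: [3.116, -0.009, 0.009]
force: [-8.9, -1.9, 14.1]
grip_width: 0.0168
```

```bash
python3 st.py
```

```text
t 29.55 p [ 0.5871 -0.0003  0.0259] rot [ 3.1163 -0.0088  0.0094] jaw -1.5613589453937196 F [-8.8752 -1.8871 14.0659] w 0.0168 q [-0.55  0.88  0.67  1.86 -0.81  0.68 -0.97]
```

>>> {"method": "drive_tool", "body": {
  "series": [
    [0, 0.01, 0.0003, 0, 0],
    [0, 0.007, 0.0003, 0, 0],
    [0, 0.006, 0, 0, 0]
  ]
}}

```text
clock: 29.85
position: [0.6091, -0.0003, 0.026]
tool_rot: [3.115, -0.004, 0.009]
force: [-45.5, 6.3, 30.3]
grip_width: 0.0176
```

```bash
python3 st.py
```

```text
t 29.85 p [ 0.6091 -0.0003  0.026 ] rot [ 3.1154 -0.0037  0.0092] jaw -1.5616013425857926 F [-45.5325   6.31    30.2607] w 0.0176 q [-0.54  0.91  0.68  1.8  -0.79  0.72 -1.  ]
```

>>> {"method": "drive_tool", "body": {
  "series": [
    [0, 0, 0, 0, 0],
    [40, 0, 0, 0, 0],
    [50, 0, 0, 0.002, 0],
    [50, 0, 0, 0.03, 0],
    [50, -0.01, -0.02, 0.04, 0],
    [50, -0.01, -0.045, 0.02, 0],
    [50, 0, -0.05, 0, 0],
    [50, 0, -0.05, 0, 0],
    [50, 0, -0.05, 0, 0],
    [50, 0, -0.03, 0, 0]
  ]
}}

```text
clock: 30.85
position: [0.5881, -0.2456, 0.1203]
tool_rot: [3.113, -0.001, 0.022]
force: [-0.3, 0.7, 0.8]
grip_width: 0.0425
```

```bash
python3 st.py; cat > m8.py <<'E'
from h import *
np.set_printoptions(precision=4,suppress=True)
ims={n:snap(n,'m8'+n) for n in('top','side')}
W=dict(wide=.08,medium=.064,narrow=.048)
for k in W:
    for n in ims:
        for d in bot.masks_of(n,'board_'+k)[:1]:
            p=ray(n,*d['point'],.02); o=fit({n:d['mask'].astype(np.float32)},[box(.11,W[k],0,.016)]+HAND,[p[0],p[1],.05])
            print(k,n,round(d['conf'],2),d['mask'].sum(),o[0],round(o[1],3))
E
python3 m8.py
```

```text
t 30.85 p [ 0.5881 -0.2456  0.1203] rot [ 3.1134 -0.001   0.0217] jaw -1.549124558994208 F [-0.3102  0.6736  0.7524] w 0.0425 q [-0.17  0.81  0.75  1.69 -0.65  0.89 -0.71]
wide top 0.97 629 [ 0.4178 -0.3987  0.0582] 0.715
medium top 0.75 678 [0.601  0.0012 0.0379] 0.165
medium side 0.76 452 [0.5986 0.0157 0.3426] 0.385
narrow side 0.73 827 [ 0.5755 -0.388   0.0434] 0.038
```

View pics/m8top.png

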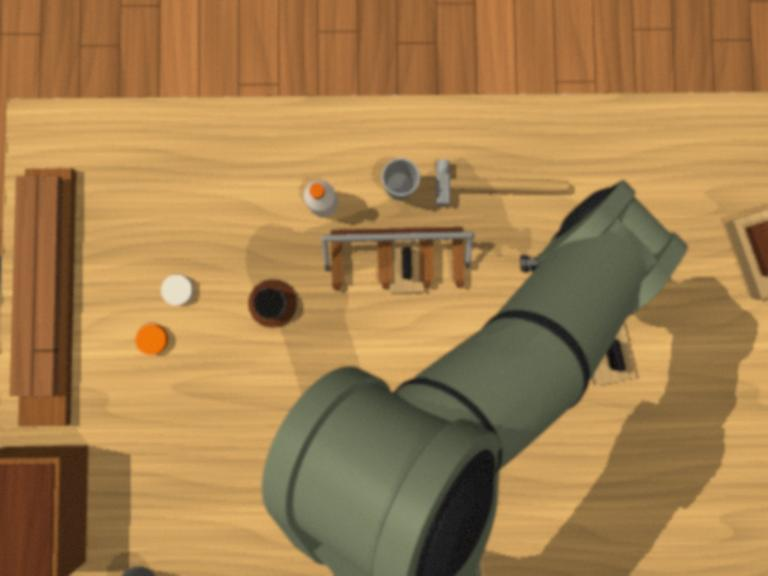

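View pics/m8side.png

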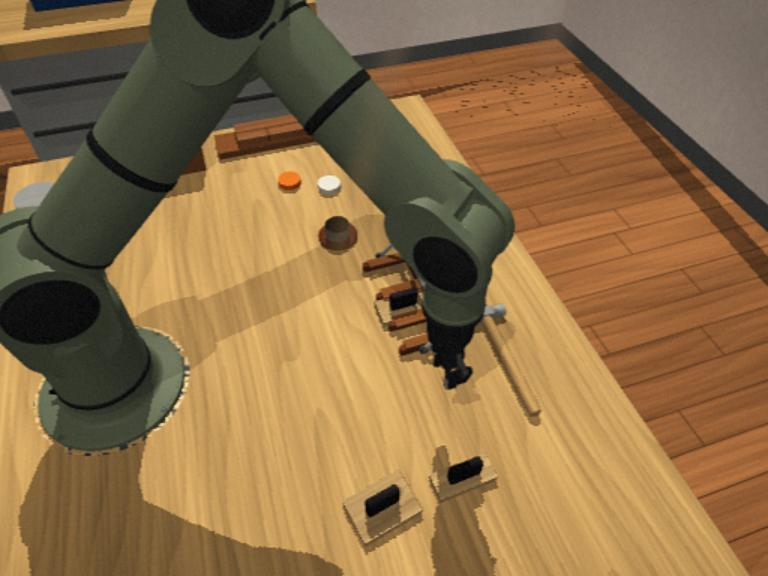

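The medium board is home in its bay at (407,265) in the top view. The narrow board hasn't moved, so it goes next.

>>> {"method": "drive_tool", "body": {
  "series": [
    [50, -0.004, -0.045, 0, 0.01],
    [50, -0.004, -0.045, 0, 0.01],
    [50, -0.004, -0.04, -0.01, 0.01],
    [50, 0, -0.01, -0.02, 0],
    [50, 0, 0, -0.02, 0],
    [50, 0, 0, 0, 0]
  ]
}}

```text
clock: 31.85
position: [0.58, -0.3774, 0.0677]
tool_rot: [3.117, -0.001, 0.069]
force: [-1.5, 1.2, 0.2]
grip_width: 0.0429
```

```bash
python3 st.py
```

```text
t 31.85 p [ 0.58   -0.3774  0.0677] rot [ 3.1169 -0.0013  0.0692] jaw -1.5016363885701827 F [-1.4743  1.2143  0.1914] w 0.0429 q [ 0.1   0.93  0.67  1.56 -0.67  0.88 -0.5 ]
```

>>> {"method": "drive_tool", "body": {
  "series": [
    [50, -0.003, -0.007, 0, -0.015],
    [50, -0.001, -0.003, -0.012, 0],
    [50, 0, 0, -0.013, 0],
    [50, 0, 0, 0, 0]
  ]
}}

```text
clock: 32.25
position: [0.5777, -0.3856, 0.0425]
tool_rot: [3.117, -0.003, 0.056]
force: [-0.3, 0.5, -0.0]
grip_width: 0.0424
```

```bash
python3 st.py; python3 -c "
from h import *
a=snap('side','s8')
cv2.imwrite('pics/s8z.png',cv2.resize(a[230:360,220:350],None,fx=4,fy=4,interpolation=2)[:,:,::-1])"
```

```text
t 32.25 p [ 0.5777 -0.3856  0.0425] rot [ 3.1167 -0.0028  0.0563] jaw -1.514455483161508 F [-0.3025  0.5049 -0.0142] w 0.0424 q [ 0.12  0.96  0.65  1.56 -0.7   0.85 -0.49]
```

View pics/s8z.png

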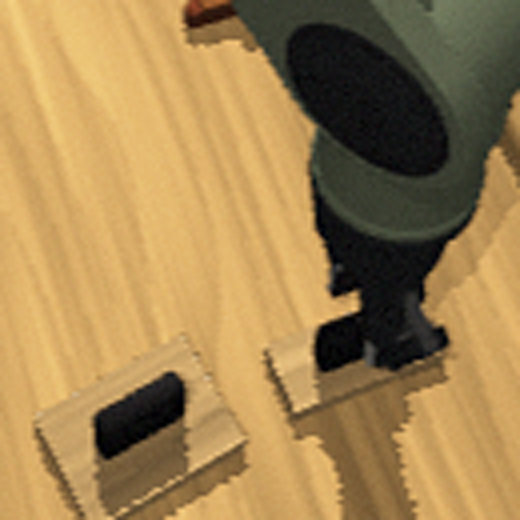

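```bash
python3 -c "
from h import *
f=lambda p:(proj('side',p)-[220,230])*4
for p in ([.5777,-.3856,.0425],[.5755,-.388,.058],[.6055,-.388,.058],[.5455,-.388,.058],[.5777,-.406,.045]): print(p,f(p))"
```

```text
[0.5777, -0.3856, 0.0425] [358.51471639 325.22217443]
[0.5755, -0.388, 0.058] [359.61008992 319.55860342]
[0.6055, -0.388, 0.058] [402.69582144 305.28699532]
[0.5455, -0.388, 0.058] [315.95293641 334.01948789]
[0.5777, -0.406, 0.045] [371.99352973 353.06482868]
```

>>> {"method": "drive_tool", "body": {
  "series": [
    [50, -0.001, -0.001, -0.008, 0],
    [40, -0.001, -0.001, -0.002, 0],
    [0, 0, 0, 0, 0],
    [0, 0, 0, 0, 0],
    [0, 0, 0, 0, 0]
  ],
  "newtons": 50
}}

```text
clock: 32.8
position: [0.5764, -0.3879, 0.0333]
tool_rot: [3.116, -0.004, 0.057]
force: [0.1, 0.5, -2.3]
grip_width: 0.017
```

```bash
python3 st.py
```

```text
t 32.8 p [ 0.5764 -0.3879  0.0333] rot [ 3.1157 -0.0042  0.057 ] jaw -1.5138240677498735 F [ 0.0979  0.467  -2.313 ] w 0.017 q [ 0.13  0.97  0.64  1.56 -0.7   0.83 -0.48]
```

>>> {"method": "drive_tool", "body": {
  "series": [
    [0, -0.004, 0.01, -0.0015, 0],
    [0, -0.01, 0.025, -0.001, -0.01],
    [0, -0.012, 0.03, 0, -0.01],
    [0, -0.012, 0.03, 0, -0.01],
    [0, -0.012, 0.03, 0, -0.01]
  ]
}}

```text
clock: 33.3
position: [0.526, -0.2668, 0.0341]
tool_rot: [3.105, -0.011, 0.011]
force: [1.2, -0.3, -3.8]
grip_width: 0.017
```

```bash
python3 st.py
```

```text
t 33.3 p [ 0.526  -0.2668  0.0341] rot [ 3.105  -0.0106  0.0112] jaw -1.5596106447541298 F [ 1.2267 -0.3144 -3.7891] w 0.017 q [-0.07  0.85  0.64  1.87 -0.76  0.65 -0.54]
```

>>> {"method": "drive_tool", "body": {
  "series": [
    [0, -0.015, 0.035, -0.0015, 0],
    [0, -0.015, 0.035, -0.001, 0],
    [0, -0.006, 0.035, 0, 0],
    [0, -0.002, 0.035, 0, 0],
    [0, 0, 0.025, 0, 0],
    [0, 0, 0.01, 0, 0]
  ]
}}

```text
clock: 33.9
position: [0.4867, -0.0852, 0.035]
tool_rot: [3.101, -0.018, 0.012]
force: [-0.3, -0.1, -3.1]
grip_width: 0.0171
```

```bash
python3 st.py
```

```text
t 33.9 p [ 0.4867 -0.0852  0.035 ] rot [ 3.1013 -0.0179  0.0117] jaw -1.55907443210227 F [-0.3173 -0.1198 -3.1421] w 0.0171 q [-0.42  0.75  0.62  2.12 -0.85  0.51 -0.72]
```

>>> {"method": "drive_tool", "body": {
  "series": [
    [0, 0, 0.008, -0.003, 0],
    [0, 0, 0.004, -0.002, 0]
  ]
}}

```text
clock: 34.1
position: [0.488, -0.0783, 0.0328]
tool_rot: [3.093, -0.024, 0.009]
force: [-22.8, -23.7, 71.4]
grip_width: 0.0169
```

```bash
python3 st.py
```

```text
t 34.1 p [ 0.488  -0.0783  0.0328] rot [ 3.0934 -0.0241  0.0087] jaw -1.5621268210337051 F [-22.7539 -23.7065  71.3532] w 0.0169 q [-0.44  0.76  0.62  2.12 -0.86  0.49 -0.74]
```

>>> {"method": "drive_tool", "body": {
  "series": [
    [0, 0, 0.005, 0.0005, 0.002],
    [0, 0, 0.003, 0, 0.001]
  ]
}}

```text
clock: 34.3
position: [0.4882, -0.0733, 0.0341]
tool_rot: [3.091, -0.026, 0.008]
force: [-0.5, -0.5, -4.4]
grip_width: 0.0169
```

```bash
python3 st.py;python3 m7.py narrow .048 .487 -.0732 .011
```

```text
t 34.3 p [ 0.4882 -0.0733  0.0341] rot [ 3.0907 -0.0261  0.008 ] jaw -1.5627727447586242 F [-0.5146 -0.4562 -4.4173] w 0.0169 q [-0.45  0.75  0.63  2.13 -0.86  0.49 -0.75]
side 0.64 [238.7 231.7] 529 [ 0.481  -0.0751  0.016 ]
```

View pics/m7sidez.png

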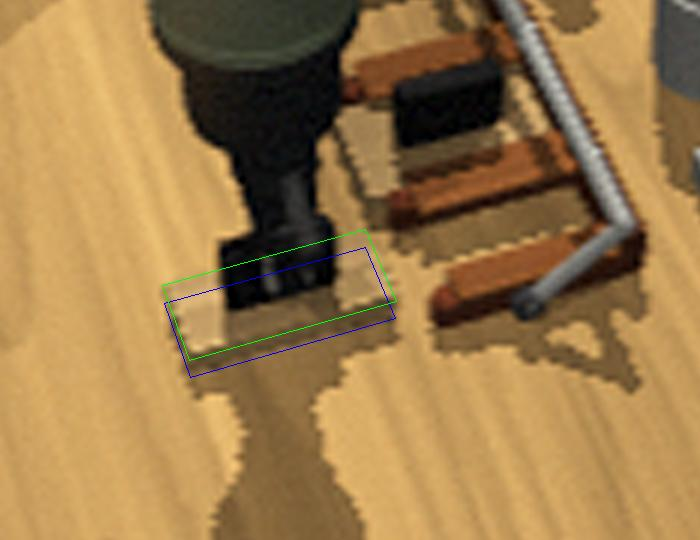

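>>> {"method": "drive_tool", "body": {
  "series": [
    [0, 0.006, 0, -0.001, 0.003],
    [0, 0.008, 0, -0.0005, 0],
    [0, 0.008, 0, 0, 0]
  ]
}}

```text
clock: 34.8
position: [0.5067, -0.0741, 0.0329]
tool_rot: [3.094, -0.019, 0.009]
force: [-7.2, -0.4, 9.9]
grip_width: 0.0169
```

```bash
python3 st.py
```

```text
t 34.8 p [ 0.5067 -0.0741  0.0329] rot [ 3.0939 -0.0188  0.0095] jaw -1.5613316731444875 F [-7.1852 -0.3944  9.8895] w 0.0169 q [-0.45  0.78  0.64  2.07 -0.84  0.53 -0.77]
```

>>> {"method": "drive_tool", "body": {
  "series": [
    [0, 0.01, 0.0007, 0, 0.001],
    [0, 0.01, 0.0003, 0, 0],
    [0, 0.01, 0.0002, 0, 0]
  ]
}}

```text
clock: 35.1
position: [0.5373, -0.0738, 0.033]
tool_rot: [3.094, -0.017, 0.009]
force: [-4.8, -0.6, 4.5]
grip_width: 0.0167
```

```bash
python3 st.py
```

```text
t 35.1 p [ 0.5373 -0.0738  0.033 ] rot [ 3.0943 -0.0169  0.0094] jaw -1.5614267052113582 F [-4.7541 -0.59    4.5046] w 0.0167 q [-0.46  0.82  0.66  1.99 -0.82  0.59 -0.81]
```

>>> {"method": "drive_tool", "body": {
  "series": [
    [0, 0.012, 0.0002, 0, 0],
    [0, 0.012, 0.0002, 0, 0],
    [0, 0.012, 0.0002, 0, 0],
    [0, 0.012, 0.0002, 0, 0]
  ]
}}

```text
clock: 35.5
position: [0.5874, -0.0736, 0.0331]
tool_rot: [3.095, -0.014, 0.009]
force: [-9.0, -0.1, 10.3]
grip_width: 0.0171
```

```bash
python3 st.py
```

```text
t 35.5 p [ 0.5874 -0.0736  0.0331] rot [ 3.0946 -0.0142  0.0091] jaw -1.5616889321576959 F [-9.0027 -0.1035 10.2812] w 0.0171 q [-0.45  0.88  0.69  1.86 -0.8   0.68 -0.87]
```

>>> {"method": "drive_tool", "body": {
  "series": [
    [0, 0.008, 0.0002, 0, 0],
    [0, 0.006, 0, 0, 0],
    [0, 0.004, 0, 0, 0]
  ]
}}

```text
clock: 35.8
position: [0.6066, -0.0734, 0.0331]
tool_rot: [3.096, -0.011, 0.009]
force: [-26.1, 4.3, 24.8]
grip_width: 0.0168
```

```bash
python3 st.py
```

```text
t 35.8 p [ 0.6066 -0.0734  0.0331] rot [ 3.0957 -0.011   0.0094] jaw -1.5614167746411016 F [-26.1057   4.2558  24.7918] w 0.0168 q [-0.45  0.9   0.7   1.8  -0.79  0.72 -0.89]
```

>>> {"method": "drive_tool", "body": {
  "series": [
    [0, 0.003, 0, 0.0003, 0],
    [0, 0.003, 0, 0, 0]
  ]
}}

```text
clock: 36.0
position: [0.6064, -0.0733, 0.0329]
tool_rot: [3.1, 0.003, 0.008]
force: [-31.2, 2.8, 31.2]
grip_width: 0.0174
```

```bash
python3 st.py
```

```text
t 36.0 p [ 0.6064 -0.0733  0.0329] rot [3.0997 0.0031 0.0077] jaw -1.5630753284764125 F [-31.2339   2.8144  31.2141] w 0.0174 q [-0.44  0.91  0.7   1.79 -0.78  0.74 -0.9 ]
```

>>> {"method": "drive_tool", "body": {
  "series": [
    [0, 0, 0, 0, 0],
    [40, 0, 0, 0, 0],
    [50, 0, 0, 0.002, 0],
    [50, 0, 0, 0.03, 0],
    [50, -0.01, -0.02, 0.04, 0],
    [50, -0.02, -0.04, 0.01, 0.03],
    [50, -0.025, -0.04, 0, 0.03],
    [50, -0.025, -0.04, 0, 0.03],
    [50, -0.025, -0.04, 0, 0.03],
    [50, -0.025, -0.04, 0, 0.03]
  ]
}}

```text
clock: 37.0
position: [0.4795, -0.2936, 0.1175]
tool_rot: [3.097, 0.0, 0.178]
force: [0.7, -1.7, 0.5]
grip_width: 0.0426
```

```bash
python3 st.py; python3 m8.py
```

```text
t 37.0 p [ 0.4795 -0.2936  0.1175] rot [3.0967 0.0004 0.1784] jaw -1.3923944272994806 F [ 0.6522 -1.7494  0.4715] w 0.0426 q [-0.07  0.69  0.72  1.92 -0.62  0.74 -0.39]
wide side 0.96 1536 [ 0.4253 -0.3923  0.1916] 0.024
medium top 0.96 680 [0.6004 0.0013 0.0387] 0.162
narrow top 0.37 356 [0.5228 0.2664 0.1557] 0.936
narrow side 0.57 56 [ 0.6322 -0.0803  1.0743] 7.231
```

View pics/m8top.png

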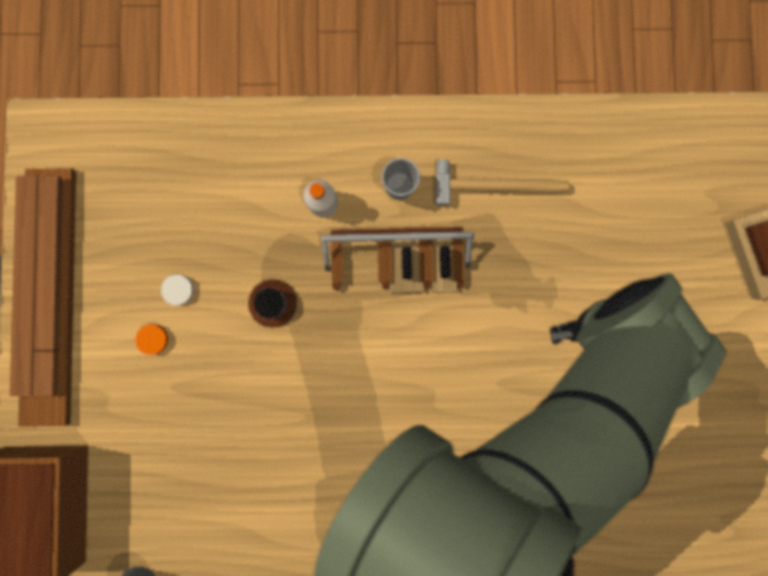

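View pics/m8side.png

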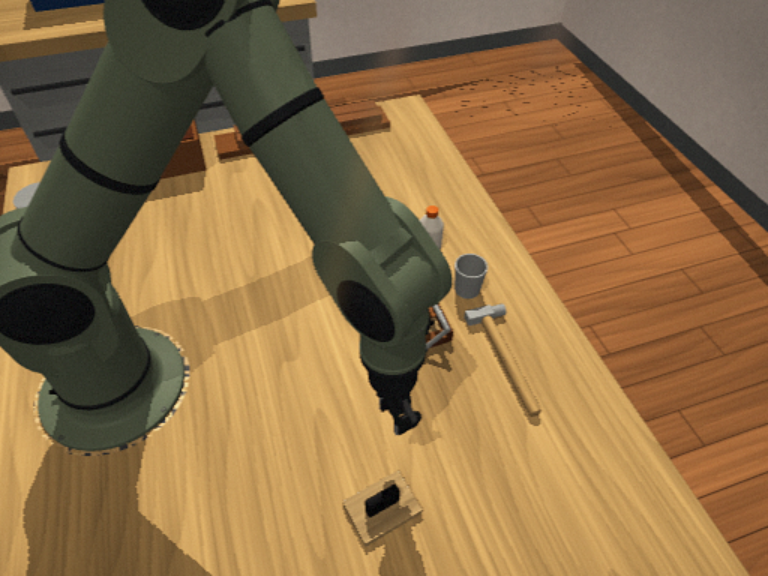

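The medium and narrow boards are both home, at (407,265) and (445,263). Now the wide board, still at (382,500) in the side view.

>>> {"method": "drive_tool", "body": {
  "series": [
    [50, -0.022, -0.04, -0.01, 0.01],
    [50, -0.022, -0.04, -0.02, 0.01],
    [50, -0.008, -0.015, -0.02, 0],
    [50, 0, 0, -0.01, 0],
    [50, 0, 0, 0, 0]
  ]
}}

```text
clock: 37.9
position: [0.4332, -0.3829, 0.0545]
tool_rot: [3.098, 0.0, 0.213]
force: [0.6, 0.9, 0.2]
grip_width: 0.043
```

```bash
python3 st.py
```

```text
t 37.9 p [ 0.4332 -0.3829  0.0545] rot [3.0975 0.0002 0.2129] jaw -1.3578474774678486 F [0.5603 0.8832 0.1569] w 0.043 q [ 0.2   0.78  0.6   1.9  -0.68  0.63 -0.15]
```

>>> {"method": "drive_tool", "body": {
  "series": [
    [50, -0.005, -0.007, 0, -0.01],
    [50, -0.002, -0.003, -0.01, 0],
    [50, 0, 0, -0.008, 0],
    [50, 0, 0, 0, 0]
  ]
}}

```text
clock: 38.3
position: [0.4291, -0.3909, 0.0364]
tool_rot: [3.097, -0.001, 0.207]
force: [-0.7, -0.1, -0.0]
grip_width: 0.0425
```

```bash
python3 st.py; python3 -c "
from h import *
a=snap('side','s9')
cv2.imwrite('pics/s9z.png',cv2.resize(a[250:380,180:320],None,fx=4,fy=4,interpolation=2)[:,:,::-1])"
```

```text
t 38.3 p [ 0.4291 -0.3909  0.0364] rot [ 3.097  -0.0014  0.2074] jaw -1.3633516821302176 F [-0.7236 -0.0894 -0.0489] w 0.0425 q [ 0.24  0.81  0.57  1.9  -0.7   0.6  -0.12]
```

View pics/s9z.png

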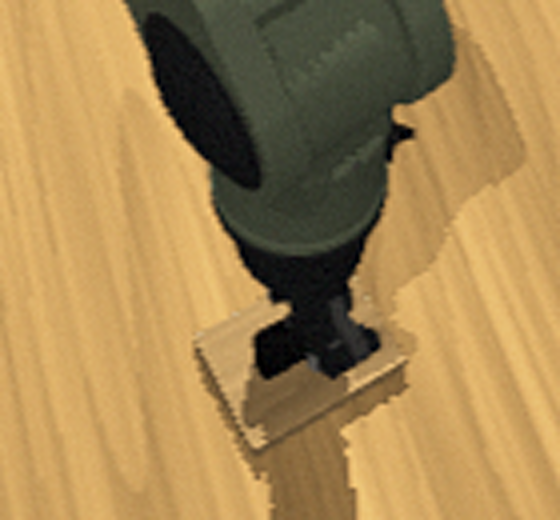

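>>> {"method": "drive_tool", "body": {
  "series": [
    [50, -0.003, -0.001, -0.003, -0.007],
    [40, 0, 0, 0, 0],
    [0, 0, 0, 0, 0],
    [0, 0, 0, 0, 0],
    [0, 0, 0, 0, 0]
  ],
  "newtons": 50
}}

```text
clock: 38.85
position: [0.4263, -0.3915, 0.0348]
tool_rot: [3.097, -0.003, 0.2]
force: [-0.8, 2.3, 4.0]
grip_width: 0.0173
```

```bash
python3 st.py
```

```text
t 38.85 p [ 0.4263 -0.3915  0.0348] rot [ 3.0974 -0.0027  0.2002] jaw -1.3705694920269447 F [-0.8112  2.2913  3.9902] w 0.0173 q [ 0.24  0.81  0.56  1.91 -0.71  0.59 -0.12]
```

>>> {"method": "drive_tool", "body": {
  "series": [
    [0, 0.002, 0.012, -0.0005, -0.01],
    [0, 0.003, 0.025, -0.0003, -0.02],
    [0, 0.003, 0.035, -0.0003, -0.02],
    [0, 0.003, 0.035, -0.0003, -0.02],
    [0, 0.003, 0.035, -0.0003, -0.02],
    [0, 0.003, 0.035, -0.0003, -0.02]
  ]
}}

```text
clock: 39.45
position: [0.4432, -0.2149, 0.0354]
tool_rot: [3.087, -0.007, 0.076]
force: [-0.0, -2.3, 2.8]
grip_width: 0.0171
```

```bash
python3 st.py
```

```text
t 39.45 p [ 0.4432 -0.2149  0.0354] rot [ 3.0872 -0.0068  0.0763] jaw -1.494491952929553 F [-0.0037 -2.2656  2.8068] w 0.0171 q [-0.13  0.74  0.6   2.13 -0.82  0.48 -0.41]
```

>>> {"method": "drive_tool", "body": {
  "series": [
    [0, 0.004, 0.035, -0.0003, -0.015],
    [0, 0.004, 0.035, -0.0003, -0.01],
    [0, 0.004, 0.035, -0.0003, -0.01],
    [0, 0.004, 0.035, -0.0003, -0.01],
    [0, 0.004, 0.035, -0.0003, -0.01],
    [0, 0.004, 0.035, -0.0003, -0.005]
  ]
}}

```text
clock: 40.05
position: [0.4675, 0.0039, 0.0355]
tool_rot: [3.084, -0.012, 0.01]
force: [0.8, -3.9, 4.7]
grip_width: 0.0168
```

```bash
python3 st.py
```

```text
t 40.05 p [0.4675 0.0039 0.0355] rot [ 3.0836 -0.012   0.01  ] jaw -1.560810574251555 F [ 0.837  -3.8696  4.6948] w 0.0168 q [-0.66  0.76  0.68  2.17 -0.9   0.5  -0.87]
```

>>> {"method": "drive_tool", "body": {
  "series": [
    [0, 0.004, 0.03, -0.0003, 0],
    [0, 0.004, 0.025, -0.0003, 0],
    [0, 0.003, 0.012, 0, 0],
    [0, 0, 0.005, 0, 0],
    [0, 0, 0, 0, 0]
  ]
}}

```text
clock: 40.55
position: [0.4781, 0.0849, 0.0358]
tool_rot: [3.083, -0.015, 0.016]
force: [0.4, -1.0, 2.1]
grip_width: 0.0167
```

```bash
python3 st.py
```

```text
t 40.55 p [0.4781 0.0849 0.0358] rot [ 3.0829 -0.0146  0.0165] jaw -1.5543136422784174 F [ 0.4315 -1.0475  2.1023] w 0.0167 q [-0.84  0.79  0.71  2.12 -0.9   0.55 -1.03]
```

>>> {"method": "drive_tool", "body": {
  "series": [
    [0, 0.003, 0.003, -0.0003, -0.004],
    [0, 0.003, 0.001, -0.0003, -0.002],
    [0, 0.002, 0, 0, 0]
  ]
}}

```text
clock: 40.85
position: [0.4839, 0.0883, 0.0352]
tool_rot: [3.084, -0.01, 0.008]
force: [-6.8, 1.3, 9.8]
grip_width: 0.0169
```

```bash
python3 st.py;python3 m7.py wide .08 .485 .0887 .011
```

```text
t 40.85 p [0.4839 0.0883 0.0352] rot [ 3.0843 -0.0102  0.0079] jaw -1.5629114652743128 F [-6.8307  1.2779  9.817 ] w 0.0169 q [-0.85  0.8   0.72  2.1  -0.89  0.57 -1.05]
side 0.88 [224.3 194.7] 575 [0.4788 0.0811 0.016 ]
side 0.74 [310.4 182.2] 517 [0.773 0.043 0.016]
top 0.39 [248.1 202.7] 46 [0.5243 0.0656 0.016 ]
```

View pics/m7sidez.png

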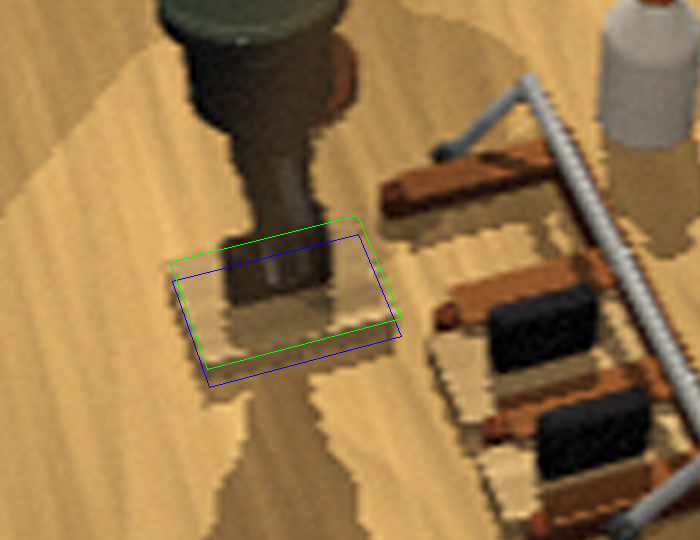

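>>> {"method": "drive_tool", "body": {
  "series": [
    [0, 0.007, 0.0003, 0, 0.003],
    [0, 0.008, 0.0001, 0, 0],
    [0, 0.008, 0.0001, 0, 0]
  ]
}}

```text
clock: 41.35
position: [0.5045, 0.0881, 0.0352]
tool_rot: [3.087, -0.004, 0.007]
force: [-5.8, 0.1, 8.4]
grip_width: 0.017
```

```bash
python3 st.py
```

```text
t 41.35 p [0.5045 0.0881 0.0352] rot [ 3.0873 -0.0043  0.0073] jaw -1.5635422331971087 F [-5.8499  0.1401  8.3952] w 0.017 q [-0.83  0.83  0.73  2.05 -0.87  0.62 -1.07]
```

>>> {"method": "drive_tool", "body": {
  "series": [
    [0, 0.008, 0.0004, 0, 0.004],
    [0, 0.008, 0.0002, 0, 0.001],
    [0, 0.008, 0.0001, 0, 0]
  ]
}}

```text
clock: 41.65
position: [0.5273, 0.0877, 0.0351]
tool_rot: [3.089, 0.001, 0.008]
force: [-5.8, -0.1, 6.7]
grip_width: 0.0171
```

```bash
python3 st.py
```

```text
t 41.65 p [0.5273 0.0877 0.0351] rot [3.0894 0.0008 0.0085] jaw -1.5623413250120055 F [-5.8156 -0.1215  6.731 ] w 0.0171 q [-0.81  0.85  0.74  1.99 -0.86  0.66 -1.08]
```

>>> {"method": "drive_tool", "body": {
  "series": [
    [0, 0.011, 0.0008, 0, 0.002],
    [0, 0.012, 0.0005, 0, 0],
    [0, 0.012, 0.0003, 0, 0],
    [0, 0.012, 0.0003, 0, 0],
    [0, 0.01, 0.0003, 0, 0]
  ]
}}

```text
clock: 42.15
position: [0.583, 0.0876, 0.0351]
tool_rot: [3.093, 0.009, 0.004]
force: [-8.0, 0.7, 7.9]
grip_width: 0.0172
```

```bash
python3 st.py
```

```text
t 42.15 p [0.583  0.0876 0.0351] rot [3.0926 0.0089 0.0036] jaw -1.5672039200423744 F [-7.9953  0.7436  7.8659] w 0.0172 q [-0.76  0.92  0.76  1.84 -0.83  0.76 -1.12]
```

>>> {"method": "drive_tool", "body": {
  "series": [
    [0, 0.008, 0.0012, 0, 0.006],
    [0, 0.006, 0.0008, 0, 0.003],
    [0, 0.005, 0, 0, 0],
    [0, 0.005, 0, 0, 0]
  ]
}}

```text
clock: 42.55
position: [0.6055, 0.0876, 0.0351]
tool_rot: [3.095, 0.016, 0.007]
force: [-46.0, 4.2, 33.7]
grip_width: 0.017
```

```bash
python3 st.py
```

```text
t 42.55 p [0.6055 0.0876 0.0351] rot [3.0954 0.0162 0.0071] jaw -1.5636867428554129 F [-46.0306   4.1559  33.6591] w 0.017 q [-0.74  0.94  0.76  1.77 -0.81  0.81 -1.14]
```

The wide board is against the rear wall: 46 N of contact at x=0.6055. I'll release and check before the bail.

>>> {"method": "drive_tool", "body": {
  "series": [
    [0, 0, 0, 0, 0],
    [40, 0, 0, 0, 0],
    [50, 0, 0, 0.002, 0],
    [50, 0, 0, 0.04, 0],
    [50, 0, 0, 0.045, 0],
    [50, 0, 0.01, 0.045, 0],
    [0, 0, 0.04, 0, 0],
    [0, 0, 0.045, 0, 0],
    [0, 0, 0.045, 0, 0],
    [0, 0, 0.045, 0, 0],
    [0, 0, 0.03, 0, 0]
  ]
}}

```text
clock: 43.65
position: [0.6043, 0.3013, 0.1743]
tool_rot: [3.097, 0.017, -0.011]
force: [-0.8, -0.6, 0.3]
grip_width: 0.0002
```

```bash
python3 st.py; cat > m9.py <<'E'
from h import *
np.set_printoptions(precision=4,suppress=True)
ims={n:snap(n,'m9'+n) for n in('top','side')}
for k,y in (('wide',.0902),('medium',.001),('narrow',-.072)):
    for n in ims:
        p=[.603,y-.001]
        c=proj(n,[*p,.05]);o=fit({n:dark(ims[n],c,13)},HAND,[*p,.01]);print(k,n,o[0],round(o[1],3))
for t in('cup','glue','rack','bail'):
    for d in bot.masks_of('top',t)[:1]: print(t,d['conf'],d['point'],ray('top',*d['point'],.04))
for n,(a,b,c,d) in dict(top=(140,210,200,330),side=(150,250,220,320)).items():
    cv2.imwrite(f'pics/m9{n}z.png',cv2.resize(ims[n][a:b,c:d],None,fx=5.5,fy=5.5,interpolation=2)[:,:,::-1])
E
python3 m9.py
```

```text
t 43.65 p [0.6043 0.3013 0.1743] rot [ 3.0967  0.0166 -0.0111] jaw 1.559722416406129 F [-0.806  -0.5947  0.3023] w 0.0002 q [-1.06  0.89  0.93  1.5  -0.71  1.15 -1.59]
wide top [0.6017 0.0873 0.063 ] 0.257
wide side [0.6037 0.0901 0.0266] 0.106
medium top [ 0.6022 -0.0008 -0.0194] 0.233
medium side [0.6055 0.0015 0.0247] 0.093
narrow top [ 0.6049 -0.0756 -0.0096] 0.257
narrow side [ 0.607  -0.0718  0.1007] 0.122
cup 0.72 [260.8, 162.5] [0.6391 0.0276 0.04  ]
glue 0.8 [214.9, 132.2] [0.7286 0.1592 0.04  ]
rack 0.77 [258.1, 163.9] [0.6351 0.0354 0.04  ]
bail 0.88 [262.0, 157.5] [0.6536 0.0239 0.04  ]
```

View pics/m9topz.png

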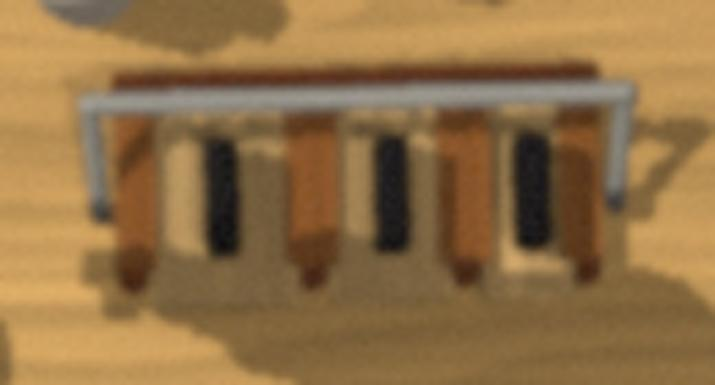

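View pics/m9sidez.png

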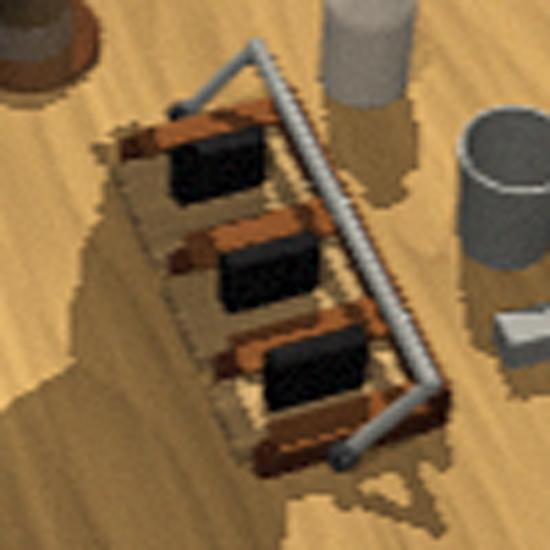

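All three boards are home: handle fits are within about 2 mm of nominal and follow the rack's yaw. Next I'll push the bail from behind with shut fingers, in the gap between the wide and medium handles.

>>> {"method": "drive_tool", "body": {
  "series": [
    [0, 0.008, -0.045, 0, 0],
    [0, 0.012, -0.045, 0, 0],
    [0, 0.015, -0.045, 0, 0],
    [0, 0.018, -0.045, 0, 0],
    [0, 0.018, -0.045, 0, 0],
    [0, 0.01, -0.025, 0, 0],
    [0, 0.005, 0, -0.02, 0],
    [0, 0, 0, 0, 0]
  ]
}}

```text
clock: 44.75
position: [0.6904, 0.0273, 0.1557]
tool_rot: [3.095, 0.015, -0.027]
force: [0.6, 1.0, 0.2]
grip_width: 0.0004
```

```bash
python3 st.py
```

```text
t 44.75 p [0.6904 0.0273 0.1557] rot [ 3.0952  0.015  -0.0272] jaw 1.5436109837725733 F [0.5638 0.9671 0.1613] w 0.0004 q [-0.62  0.9   0.88  1.48 -0.69  1.11 -1.21]
```

>>> {"method": "drive_tool", "body": {
  "series": [
    [0, 0, 0.012, -0.02, 0.02],
    [0, 0, 0.005, -0.03, 0.01],
    [0, 0, 0, -0.03, 0],
    [0, 0, 0, -0.02, 0],
    [0, 0, 0, 0, 0]
  ]
}}

```text
clock: 45.25
position: [0.689, 0.0465, 0.0549]
tool_rot: [3.096, 0.014, 0.004]
force: [-0.2, -0.2, 0.2]
grip_width: -0.0001
```

```bash
python3 st.py; python3 -c "
from h import *
a=snap('side','s10')
cv2.imwrite('pics/s10z.png',cv2.resize(a[110:250,220:360],None,fx=4,fy=4,interpolation=2)[:,:,::-1])"
```

```text
t 45.25 p [0.689  0.0465 0.0549] rot [3.0961 0.0138 0.0039] jaw -1.5669111514266096 F [-0.2015 -0.2348  0.1725] w -0.0001 q [-0.61  1.01  0.79  1.54 -0.77  0.95 -1.15]
```

View pics/s10z.png

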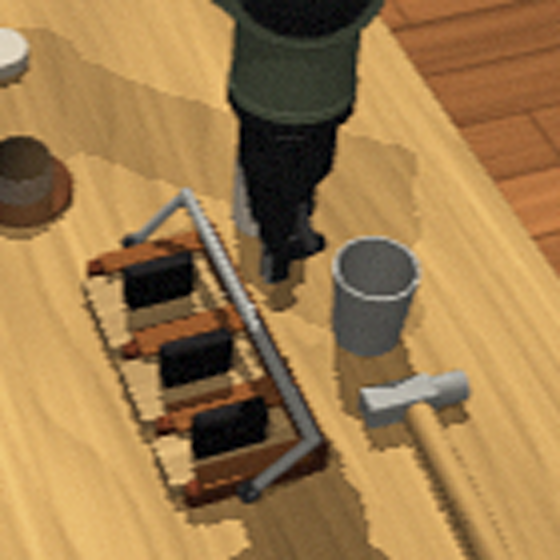

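>>> {"method": "drive_tool", "body": {
  "series": [
    [0, -0.008, 0, -0.006, 0],
    [0, -0.008, 0, 0, 0],
    [0, -0.008, 0, 0.004, 0],
    [0, -0.01, 0, 0.005, 0]
  ]
}}

```text
clock: 45.7
position: [0.6582, 0.0466, 0.065]
tool_rot: [3.096, 0.0, 0.005]
force: [14.8, 1.3, 11.8]
grip_width: -0.0
```

```bash
python3 st.py
```

```text
t 45.7 p [0.6582 0.0466 0.065 ] rot [3.0956 0.0004 0.005 ] jaw -1.5658062380378601 F [14.7751  1.3202 11.8042] w -0.0 q [-0.65  0.95  0.8   1.64 -0.78  0.9  -1.13]
```

>>> {"method": "drive_tool", "body": {
  "series": [
    [0, -0.01, 0, -0.003, 0],
    [0, -0.01, 0, -0.001, 0],
    [0, -0.01, 0, 0, 0]
  ]
}}

```text
clock: 46.0
position: [0.6328, 0.0464, 0.0687]
tool_rot: [3.096, -0.017, 0.006]
force: [5.2, 0.3, 3.3]
grip_width: -0.0
```

```bash
python3 st.py; python3 -c "
from h import *
a=snap('side','s11')
cv2.imwrite('pics/s11z.png',cv2.resize(a[110:250,220:360],None,fx=4,fy=4,interpolation=2)[:,:,::-1])"
```

```text
t 46.0 p [0.6328 0.0464 0.0687] rot [ 3.0962 -0.0173  0.0056] jaw -1.5652448897343187 F [5.1732 0.2749 3.3206] w -0.0 q [-0.68  0.91  0.8   1.73 -0.79  0.84 -1.1 ]
```

View pics/s11z.png

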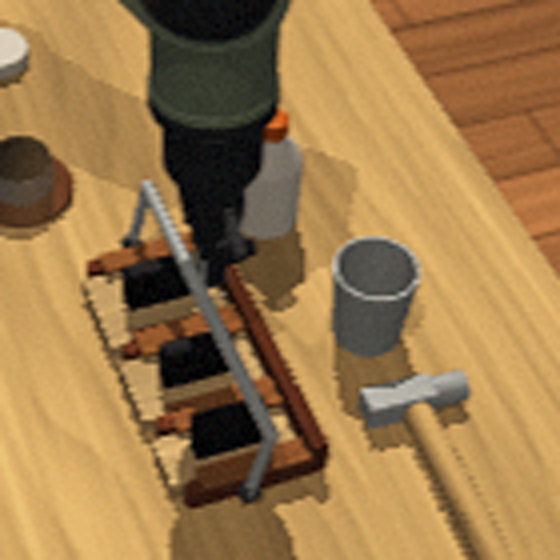

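>>> {"method": "drive_tool", "body": {
  "series": [
    [0, -0.012, 0, 0, 0],
    [0, -0.012, 0, -0.002, 0],
    [0, -0.012, 0, -0.003, 0],
    [0, -0.01, 0, -0.004, 0]
  ]
}}

```text
clock: 46.45
position: [0.587, 0.0463, 0.0649]
tool_rot: [3.098, -0.027, 0.005]
force: [5.7, -1.0, -2.9]
grip_width: -0.0
```

```bash
python3 st.py; python3 -c "
from h import *
a=snap('side','s12')
cv2.imwrite('pics/s12z.png',cv2.resize(a[110:250,220:360],None,fx=4,fy=4,interpolation=2)[:,:,::-1])"
```

```text
t 46.45 p [0.587  0.0463 0.0649] rot [ 3.0978 -0.0267  0.0054] jaw -1.5654167491445163 F [ 5.6913 -0.9837 -2.922 ] w -0.0 q [-0.71  0.86  0.78  1.87 -0.81  0.75 -1.05]
```

View pics/s12z.png

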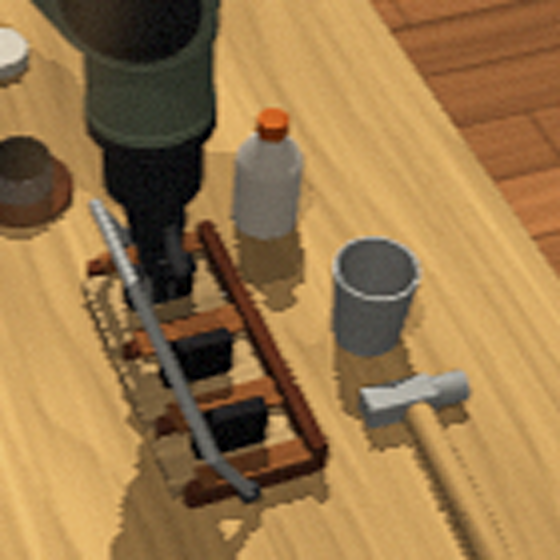

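>>> {"method": "drive_tool", "body": {
  "series": [
    [0, -0.009, 0, -0.005, 0],
    [0, -0.007, 0, -0.005, 0],
    [0, 0.006, 0, 0, 0],
    [0, 0, 0, 0.03, 0],
    [0, -0.01, 0, 0.015, 0],
    [0, -0.016, 0, 0, 0],
    [0, 0, 0, 0, 0]
  ]
}}

```text
clock: 47.2
position: [0.5492, 0.0467, 0.1022]
tool_rot: [3.099, -0.025, 0.005]
force: [0.1, 0.6, -0.0]
grip_width: 0.0
```

```bash
python3 st.py; python3 -c "
from h import *
a=snap('side','s13')
cv2.imwrite('pics/s13z.png',cv2.resize(a[110:250,200:340],None,fx=4,fy=4,interpolation=2)[:,:,::-1])"
```

```text
t 47.2 p [0.5492 0.0467 0.1022] rot [ 3.0991 -0.0254  0.0052] jaw -1.5655859970804016 F [ 0.1368  0.634  -0.0203] w 0.0 q [-0.78  0.77  0.84  1.95 -0.77  0.76 -1.07]
```

View pics/s13z.png

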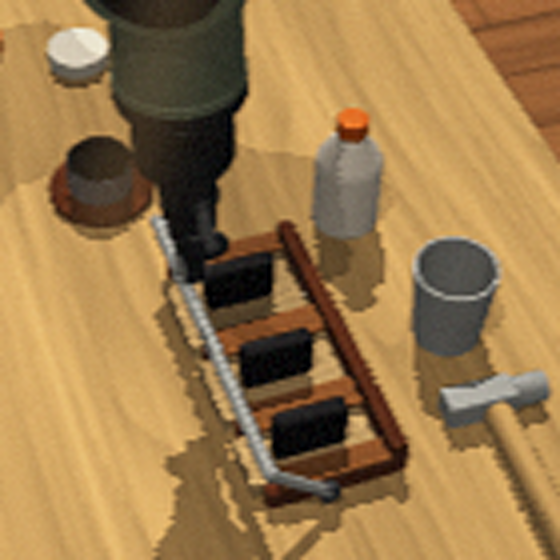

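>>> {"method": "drive_tool", "body": {
  "series": [
    [0, 0, 0, -0.025, 0],
    [0, 0, 0, -0.015, 0],
    [0, -0.002, 0, -0.012, 0],
    [0, -0.002, 0, -0.01, 0]
  ]
}}

```text
clock: 47.65
position: [0.5471, 0.0475, 0.0389]
tool_rot: [3.101, -0.026, 0.006]
force: [-1.0, 0.0, 3.1]
grip_width: 0.0002
```

```bash
python3 st.py
```

```text
t 47.65 p [0.5471 0.0475 0.0389] rot [ 3.1008 -0.026   0.0064] jaw -1.5644336621167079 F [-1.0472  0.0063  3.0938] w 0.0002 q [-0.71  0.84  0.73  1.98 -0.87  0.64 -0.99]
```

>>> {"method": "drive_tool", "body": {
  "series": [
    [0, -0.005, 0, -0.005, 0],
    [0, -0.002, 0, -0.006, 0],
    [0, 0, 0, -0.005, 0],
    [0, 0, 0, -0.002, 0]
  ]
}}

```text
clock: 48.05
position: [0.5404, 0.0472, 0.0207]
tool_rot: [3.102, -0.027, 0.006]
force: [-20.8, 5.3, 78.2]
grip_width: 0.0001
```

```bash
python3 st.py
```

```text
t 48.05 p [0.5404 0.0472 0.0207] rot [ 3.102  -0.0267  0.0055] jaw -1.5652527077075113 F [-20.8393   5.3264  78.1844] w 0.0001 q [-0.69  0.86  0.69  2.   -0.9   0.6  -0.96]
```

>>> {"method": "drive_tool", "body": {
  "series": [
    [0, 0, 0, 0.004, 0],
    [0, 0, 0, 0.03, 0],
    [0, 0, 0, 0.045, 0],
    [0, 0, 0.02, 0.04, 0],
    [0, 0, 0.045, 0.01, 0],
    [0, 0, 0.045, 0, 0],
    [0, -0.005, 0.045, 0, 0],
    [0, -0.01, 0.045, 0, 0],
    [0, -0.01, 0.045, 0, 0],
    [0, -0.01, 0.045, 0, 0],
    [0, 0, 0.03, 0, 0],
    [0, 0, 0, 0, 0]
  ]
}}

```text
clock: 49.25
position: [0.5015, 0.3803, 0.1563]
tool_rot: [3.106, -0.03, 0.004]
force: [-0.3, -1.2, -0.1]
grip_width: -0.0005
```

```bash
python3 st.py; python3 m9.py; python3 m6.py
```

```text
t 49.25 p [0.5015 0.3803 0.1563] rot [ 3.1061 -0.0302  0.0035] jaw -1.5672741420692444 F [-0.2646 -1.225  -0.1481] w -0.0005 q [-1.33  0.85  0.96  1.69 -0.75  1.02 -1.69]
wide top [0.6007 0.0872 0.0606] 0.266
wide side [0.6033 0.0907 0.0566] 0.14
medium top [ 0.6023 -0.0004 -0.0179] 0.239
medium side [0.605  0.0017 0.0526] 0.11
narrow top [ 0.6041 -0.0756  0.0259] 0.233
narrow side [ 0.6059 -0.072   0.08  ] 0.138
cup 0.68 [266.0, 117.1] [0.7714 0.0109 0.04  ]
glue 0.77 [213.8, 133.9] [0.7236 0.1624 0.04  ]
rack 0.67 [258.7, 173.6] [0.6071 0.034  0.04  ]
bail 0.77 [263.1, 198.8] [0.5346 0.0222 0.04  ]
top pile (array([0.5294, 0.2623]), np.float64(0.03219706565141678)) all (array([0.529 , 0.2624]), np.float64(0.0526752732694149))
side pile (array([0.5314, 0.2672]), np.float64(0.1653415709733963)) all (array([0.5317, 0.2668]), np.float64(0.1712641417980194))
```

View pics/m9topz.png

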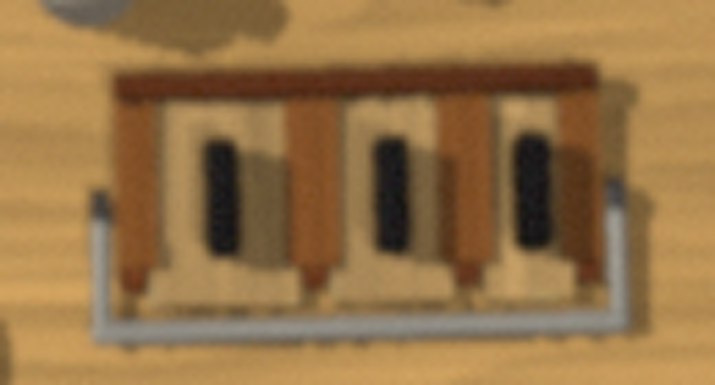

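View pics/m9sidez.png

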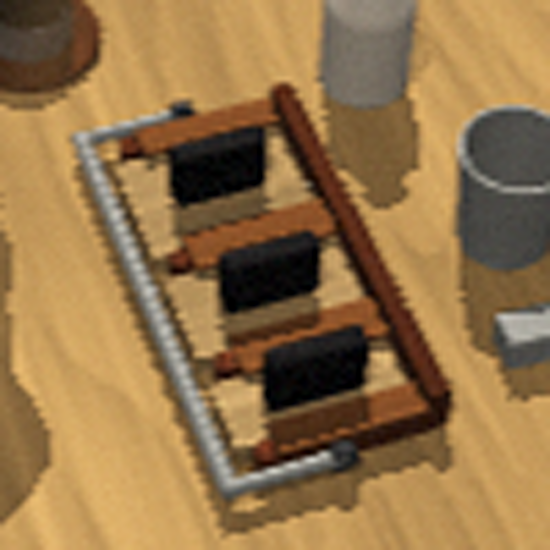

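View pics/m9side.png

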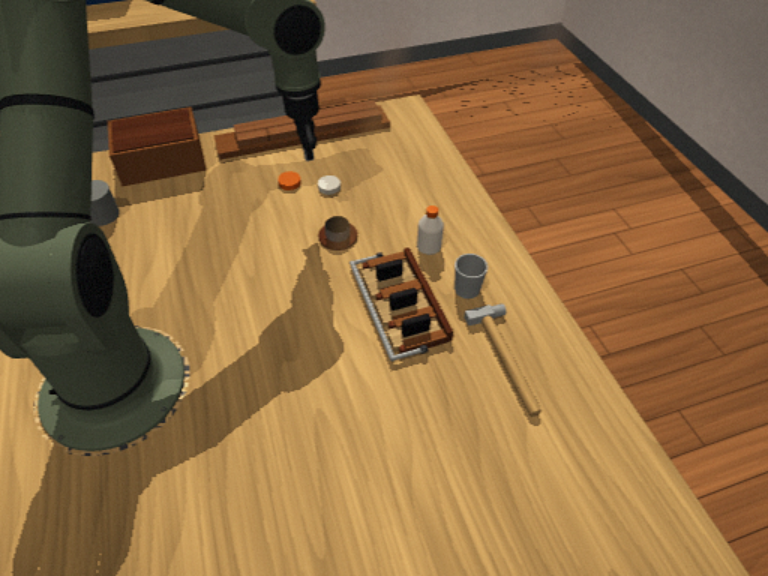

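```bash
python3 - <<'E'
from h import *
np.set_printoptions(precision=2,suppress=True,linewidth=200)
T=np.load('top1.npy').astype(float)
# sample profile along rack local x at given local y, height z=.016, top frame rack pose
rx,ry,yaw=.6018,.016,.0116
c,s=np.cos(yaw),np.sin(yaw)
xs=np.arange(-.075,-.040,.0015)
acc={}
for nm,ys in dict(wide=np.r_[.050:.06:5j,.086:.096:5j],wideL=np.r_[.088:.1:6j],wideR=np.r_[.046:.058:6j],med=np.r_[-.034:-.002:9j],nar=np.r_[-.1:-.078:9j]).items():
    P=[]
    for ly in ys:
        uv=np.array([proj('top',[rx+c*x-s*ly,ry+s*x+c*ly,.016]) for x in xs],np.float32)
        P.append(cv2.remap(T.astype(np.float32),uv[None,:,0].copy(),uv[None,:,1].copy(),cv2.INTER_LINEAR)[0])
    P=np.mean(P,0); print(nm); print(np.c_[xs*1000,P.round()].T)
E
```

```text
wide
[[-75.  -73.5 -72.  -70.5 -69.  -67.5 -66.  -64.5 -63.  -61.5 -60.  -58.5 -57.  -55.5 -54.  -52.5 -51.  -49.5 -48.  -46.5 -45.  -43.5 -42.  -40.5]
 [141.  132.  129.  133.  140.  144.  147.  144.  139.  135.  131.  129.  128.  134.  143.  155.  166.  171.  173.  173.  173.  173.  173.  171. ]
 [115.  114.  118.  126.  136.  140.  142.  137.  129.  120.  110.  105.  101.  106.  114.  124.  134.  137.  139.  140.  140.  140.  139.  138. ]
 [ 80.   89.  102.  114.  126.  130.  132.  124.  113.   98.   82.   72.   64.   66.   72.   79.   85.   88.   90.   90.   89.   89.   89.   88. ]]
wideL
[[-75.  -73.5 -72.  -70.5 -69.  -67.5 -66.  -64.5 -63.  -61.5 -60.  -58.5 -57.  -55.5 -54.  -52.5 -51.  -49.5 -48.  -46.5 -45.  -43.5 -42.  -40.5]
 [151.  138.  134.  133.  139.  144.  145.  143.  138.  134.  130.  127.  125.  129.  139.  150.  163.  170.  174.  175.  175.  175.  175.  175. ]
 [124.  119.  122.  127.  135.  140.  140.  136.  128.  119.  109.  103.   99.  102.  110.  120.  131.  136.  140.  141.  141.  141.  141.  140. ]
 [ 87.   93.  105.  117.  126.  131.  130.  124.  113.   99
[... 1169 characters left out ...]
9.  125.  114.  102.   85.   72.   66.   64.   70.   77.   82.   86.   88.   89.   89.   89.   89.   89. ]]
nar
[[-75.  -73.5 -72.  -70.5 -69.  -67.5 -66.  -64.5 -63.  -61.5 -60.  -58.5 -57.  -55.5 -54.  -52.5 -51.  -49.5 -48.  -46.5 -45.  -43.5 -42.  -40.5]
 [141.  132.  126.  133.  140.  145.  147.  144.  141.  139.  138.  139.  143.  151.  161.  174.  181.  183.  184.  184.  184.  184.  184.  183. ]
 [114.  114.  116.  126.  136.  140.  142.  137.  131.  123.  117.  114.  115.  122.  131.  142.  148.  148.  149.  148.  148.  148.  147.  147. ]
 [ 77.   87.   99.  114.  127.  131.  133.  125.  115.  101.   88.   78.   73.   78.   83.   91.   96.   96.   96.   95.   95.   94.   94.   94. ]]
```

```bash
python3 -c "
from workcell import bot
bot.job_done()"; python3 st.py
```

```text
the job is handed in; nothing more can be done
the job is handed in; nothing more can be done
```

The job is finished and handed in at about 50 s of the 210 s allowed. All three boards are home behind the shut bail, and both grey pads are stacked on the plate.

- **Bail and boards:** I opened the bail, slid the medium, narrow and wide boards into their own bays until each met the rear wall, and pushed the bail back down to its stop.
- **Pads:** Only two grey pads were there, and they are in one pile on the plate. The first landed about 4 mm off-centre, so I regripped and centred it before adding the second.
- **Left alone:** I did not touch the glue bottle, cup, hammer, or the orange and white look-alikes.

**Last checks:**
- In the top picture all three board ends lie within about 1 mm of each other, at 53–54 mm in front of the hinge line (nominal 54). The bar lies 67 mm in front, as it should when shut.
- The pile is centred on the plate to about 0.5 mm in both cameras.
- The arm was clear of everything.

**What disagreed or went less well:**
- The two cameras differ by a steady 3 mm or so, so I used their mean.
- The board angles fitted from the handles were noisy and I did not rely on them.
- The boards were lifted by an estimated 1–2 mm at times while sliding, because the tool height drifted.
- Pushing down reached about 71 N on the narrow board and 78 N on the bail, both through the fingers and under the 120 N wrist limit.

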